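# Load the crossover test fixture

### The job

Get the loudspeaker crossovers waiting on the bench ready for testing: swing the contact head of the test fixture up by its lever, lay each crossover flat in a nest of its own with its terminals to the rear, and turn the eccentric in front of it until the lobe bears firmly on the board and holds it pressed against the rubber stop. When all of them are clamped, bring the head fully down so that its contacts press on every terminal block, and do not disturb the other things on the bench.

Things in the scene. Friction and masses are not known exactly. Their poses are not given: they have to be found in the camera images.
- fixture: Bench test fixture, fixed: aluminium bed plate 20 mm thick, x -130 to +120, y -185 to +165 mm about the origin, with three nests 95 mm apart in y. Origin: on the bench under the middle nest's home centre. x points from the eccentrics (front, robot's side) to the hinged contact head (rear), y left, z up. Its place and yaw (up to 0.12 rad) vary.
- nest0 (a point): Right nest (y -95 mm): point on the bed's top, 20 mm above the bench, under the centre of a board that just touches the rubber end stop, whose face is 65 mm behind (+x) it. Axes as the fixture's. The stop gives up to 6 mm, 1.5 N per mm, so a clamped board's centre lies 1 to 6 mm behind this point.
- nest1 (a point): Middle nest (y 0), same point and make as nest0. Four low black side guides (9 mm high, inner faces 28 mm left and right of the middle line, at x -50 to -34 and +28 to +44 mm from this point) leave a board 4 mm play each side; the middle of its length stays free for fingers.
- nest2 (a point): Left nest (y +95 mm), same point and make as nest0. With the head up and the eccentric turned away a board can be let down from above; it then has 10 to 13 mm play lengthwise, so its centre is best set down about 5 mm in front (-x) of this point.
- cam0 (a joint): Turn of the eccentric knob of nest0 about its upright axis 90 mm in front (-x) of nest0, rad, 0 to 2.6 (its stop). 0: lobe to the front, away from the nest; grows clockwise seen from above (lobe to the left at 1.57, then towards the board). Starts at 0 to 0.3. The lobe is a steel disc, radius 22 mm, 23 to 45 mm above the bench, its centre 10 mm off the axis.
- cam1 (a joint): Eccentric knob of nest1, as cam0. The grip of each is an upright black wing centred on the axis, 44 mm long, 14 mm thick, 48 to 78 mm above the bench, lying crosswise to the direction of the lobe (along the fixture's y at 0). Stiff (0.12 Nm), stays where it is left.
- cam2 (a joint): Eccentric knob of nest2, as cam0. Each lobe meets a board that touches its end stop at about 1.9 rad, presses it into the rubber with 2.5 N at 2.05 and 8 N at 2.6; turning it pushes a board that lies too far forward back against the stop.
- head (a joint): Swing of the contact head, rad: 0 fully down, 1.75 fully up (swung up and to the rear) about an axis along the fixture's y at its x +100, z +75 mm. Stiff, stays where it is left; the lever's grip needs 2 to 6 N. Starts at 0 to 0.2. Down it bars the nests; above 1.5 they are free from above.
- lever_grip (a point): Middle of the grip of the head's lever: a freely revolving black sleeve, 20 mm thick, 56 mm long, pointing sideways (along the fixture's y, y -174 to -230 mm) from the end of a steel rod at the head's right end. It circles the head's axis at 100 mm: with the head down it lies 100 mm in front of (-x) and 9 mm above the axis, with the head at 1.75 rad 26 mm behind and 97 mm above.
- contact0: Sprung contact block 0 with brass pins under the bar of the head, 14 x 30 mm, 12 mm high; origin: centre of its underside. With the head fully down it is 52 mm behind (+x) nest0 and presses on a terminal block there with a little over 1 N (0.4 N per mm).
- contact1: Sprung contact block 1 with brass pins under the bar of the head, 14 x 30 mm, 12 mm high; origin: centre of its underside. With the head fully down it is 52 mm behind (+x) nest1 and presses on a terminal block there with a little over 1 N (0.4 N per mm).
- contact2: Sprung contact block 2 with brass pins under the bar of the head, 14 x 30 mm, 12 mm high; origin: centre of its underside. With the head fully down it is 52 mm behind (+x) nest2 and presses on a terminal block there with a little over 1 N (0.4 N per mm).
- board0: Crossover: plywood base 130 x 48 x 12 mm, 200 g, flat copper coil and capacitors on it up to 28 mm above its underside, black terminal block (16 x 36 mm, top 28 mm above the underside, 52 mm from the origin) at its +x end. Origin: centre of the underside; x along its length. Grip it across its 48 mm width at the middle, where the edges are free.
- board0_term (a point): Top centre of the terminal block of board0, 52 mm from the board's origin along its x, 28 mm above its underside.
- board1: Crossover like board0. All are alike and any may go in any nest. Two or three are there (None: absent).
- board1_term (a point): Top centre of the terminal block of board1, 52 mm from the board's origin along its x, 28 mm above its underside.
- board2: Crossover like board0. They lie flat on the bench right of the fixture, side by side about 110 mm apart, terminals roughly away from the robot (within about 0.3 rad).
- board2_term (a point): Top centre of the terminal block of board2, 52 mm from the board's origin along its x, 28 mm above its underside.
- mug: Mug, 80 mm across, 95 mm tall, behind the boards on the right; bystander. Origin: centre of its underside.
- meter: Hand-held meter 150 x 75 x 34 mm lying behind the work; bystander. Origin: centre of its underside.
- driver: Screwdriver, 190 mm, lying left of the fixture; bystander.

How it is judged:
By the outcome, as a careful person would: the job done as asked, in the order asked, and still so for the second after the job is handed in, with the robot touching nothing.
Of board0, board1, board2 only 2 to 3 are there at a start; the rules pass over those that are not, and their reading is None.
At some moment in a run one of board0, board1, board2 may be knocked a few centimetres aside while the robot is not near it.
Once in a run the grip may slacken for a moment while it holds something.
It also fails if it takes over 210 s, if anything falls off the work surface, if the arm or the gripper's body presses on something with over 40 N, if the wrist force passes 120 N, or if a joint passes its speed limit or range.

### The arm

A 7-joint arm with a two-finger parallel gripper is mounted at the origin on the work surface. World frame = base frame: x ahead of the robot, y to its left, z up, the work surface at z = 0. Lengths are in m, angles in rad, forces in N, time in s.
With the tool pointing down it reaches from about 0.4 to 0.875 m from the base axis. Payload 6.5 kg.
Tool frame: the origin (TCP) lies on the mounting face of the last link; the fingertips stand 173 mm ahead of it and the grasp point (between the pads) lies 155 mm ahead of it (robot.hold_point_z is the z of the grasp point in the tool frame, in m); z points along the fingers, y is the direction in which the jaws open and shut (so a half turn about z gives the same grasp; the last joint's range is limited). The gripper opens to 85 mm and grips with 20 to 120 N. Pads are 22 mm wide; open, the fingers measure 114 mm over their backs; the gripper's body (76 mm by 85 mm) begins 54 mm behind the grasp point. The pads swing forward as they close: fully open they stand 13 mm farther back than shut.
Start: joints at [-1.355, 0.536, -0.004, 1.538, 0.003, 1.067, -0.071], TCP at [0.181, 0.624, 0.405] pointing down, gripper open.
Joint ranges: [-2.7, 2.7], [-0.37, 2.16], [-1.27, 1.26], [0.24, 2.4], [-1.31, 4.45], [0.19, 1.91], [-2.76, 2.76]. Speed limits (rad/s): [2.39, 2.39, 3.14, 3.14, 3.14, 3.14, 3.14].

### API

Orientations are given as a 3x3 rotation matrix whose columns are the frame's x, y, z axes.
In Python, from bench import robot, camera, get_calibration gives the robot as it stands. The module is installed in compiled form; this text tells all that it offers.
- The arm moves only by the tool apply_moves, never from a script. Its argument "commands" is text: rows parted by semicolons, each of 6 numbers parted by spaces: the shift along the tool's x, y, z scaled (see below), then the turn, a rotation vector about the tool's x, y, z scaled (see below). In form: x y z rx ry rz; .... A call has 1 to 20 rows; each row is the pose to reach, as a shift and turn from the pose measured when the call began, along the tool's axes at that moment; what a row does not reach only later rows make up. The controller multiplies each number of a shift by 10 cm and each number of a turn by 0.5 rad. A row lasts 1/12 s, in which the tool goes at most 41.7 mm and 7.16 degrees, less where a joint would pass 70% of its speed; a pose out of reach is approached as far as the arm can. A call with a number of a shift or a turn outside -1 to 1 is refused whole. A call with a gripper value outside its range is refused whole. "grip" is the closure, from -1 (fully open) to 1 (shut), so that 0 is half open, set as the call begins (left out, the last holds). The fingers move at their own pace and stop on an object; "newtons" is the grip in N (left out, the last holds). Time passes only in rows, so rows that repeat a pose let the fingers close. It gives the time, the measured TCP pose, the force and the opening at its end, in the units of the state.
- robot.observe(): the state, without advancing time (a new reading comes with each control period).
- camera(name): name is "side" or "top"; returns the picture (480x640x3 uint8, red, green, blue); there is no depth.
- get_calibration(name): a dict with "intrinsics" (3x3 intrinsics, pixels), "xyz" and "rotation" of the camera in the world. Camera axes: x right, y down, z forward; pixel columns grow to the right and rows downward; lengths in m; the calibration is good to about 2 mm. A picture is of the moment at which its call begins. get_calibration takes no time and is no camera call.
- robot.sign_off(): hands the job in, once; it reports no verdict.
The state is a dict: "t": time; "q": joint angles; "joint_velocities": joint speeds; "joint_efforts": joint torques, N m; "eef_pos": TCP position; "tool_rot": TCP orientation; "force": force on the tool from outside, world axes, zero at the start; "moment": the same for the moment, N m; "gripper_width": finger opening in m.
Only numpy, scipy, OpenCV 4.12 (cv2) and the standard library are available. Lean on these libraries where they do the work, as an engineer would, in place of code of your own. Each camera call takes 0.05 s, during which the arm holds its last target.

## Working session

There is one attempt and no reset: what is moved stays moved. The work goes in short steps, Python scripts to look and compute and a tool call to move; the robot and the scene stay as the last step left them, time stands still between calls to the robot, and variables do not carry over. Pictures are saved under pics/ and viewed, and the job is handed in when it is done.

Besides the shell and the picture viewer there is one more tool, called after ">>>" as name(argument=value, ...) on one line, values as JSON. apply_moves: Moves the arm, as the interface text tells. Shifts and turns lie within -1 to 1; 1 stands for 10 cm of shift or 0.5 rad of turn. Its arguments: {"type":"object","properties":{"commands":{"type":"string"},"grip":{"type":"number"},"newtons":{"type":"number"}},"required":["commands"]}

```bash
mkdir -p pics; ls; python3 - <<'E'
from bench import robot,camera,get_calibration
import cv2,numpy as np
s=robot.observe()
for k,v in s.items(): print(k,np.round(v,3).tolist())
for n in("side","top"):
    c=get_calibration(n);print(n,{k:np.round(v,4).tolist() for k,v in c.items()})
    cv2.imwrite(f"pics/{n}0.png",camera(n)[:,:,::-1])
print(robot.hold_point_z)
E
```

```text
pics
t 0.0
q [-1.355, 0.537, -0.004, 1.539, 0.003, 1.067, -0.071]
joint_velocities [0.001, 0.001, 0.0, 0.0, -0.001, 0.001, 0.0]
joint_efforts [-0.0, -58.341, 1.048, -25.911, 0.012, 0.01, -0.0]
eef_pos [0.181, 0.624, 0.404]
tool_rot [[-0.961, 0.278, -0.0], [0.278, 0.961, -0.002], [-0.0, -0.002, -1.0]]
force [0.608, -0.25, -0.677]
moment [-0.014, 0.051, -0.001]
gripper_width 0.085
side {'intrinsics': [[452.3997, 0.0, 326.7473], [0.0, 452.3997, 236.2552], [0.0, 0.0, 1.0]], 'xyz': [0.0047, -0.6358, 0.7071], 'rotation': [[0.73, -0.3992, 0.5547], [-0.6834, -0.4254, 0.5933], [-0.0009, -0.8122, -0.5833]]}
top {'intrinsics': [[617.0381, 0.0, 326.9782], [0.0, 617.0381, 232.5272], [0.0, 0.0, 1.0]], 'xyz': [0.3284, -0.0105, 1.5437], 'rotation': [[0.0034, -0.9815, 0.1913], [-1.0, -0.0017, 0.0091], [-0.0086, -0.1914, -0.9815]]}
0.1547
```

View pics/side0.png

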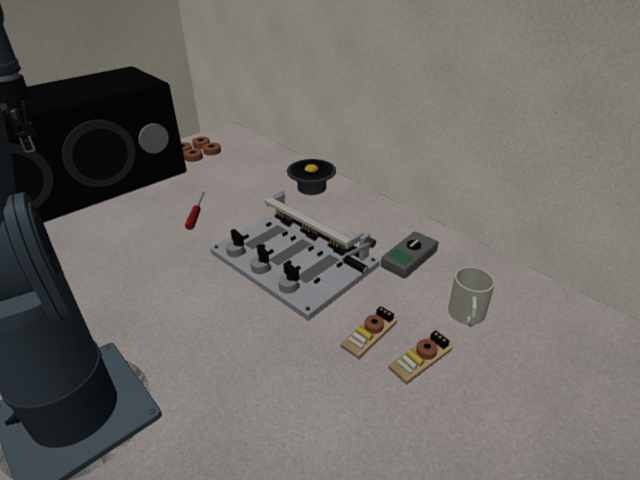

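View pics/top0.png

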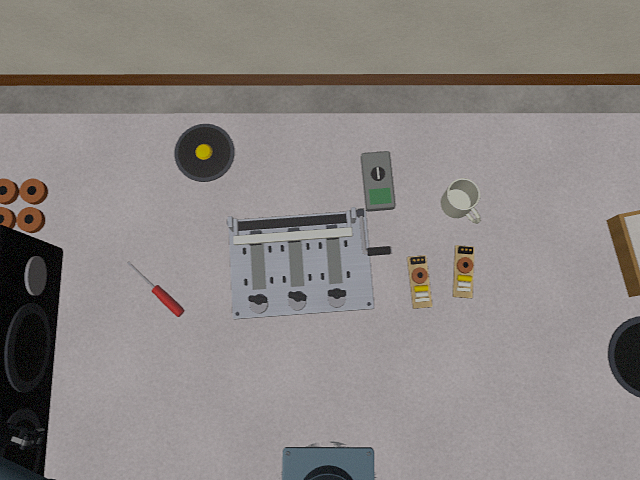

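```bash
cat > h.py <<'E'
from bench import robot,camera,get_calibration
import cv2,numpy as np
def ray(n,u,v):
    c=get_calibration(n);K=np.array(c["intrinsics"]);R=np.array(c["rotation"])
    return np.array(c["xyz"]),R@np.linalg.inv(K)@np.array([u,v,1.])
def onz(n,u,v,z):
    o,d=ray(n,u,v);return o+d*(z-o[2])/d[2]
def proj(n,p):
    c=get_calibration(n);K=np.array(c["intrinsics"]);R=np.array(c["rotation"])
    x=K@R.T@(np.array(p)-np.array(c["xyz"]));return x[:2]/x[2]
def tri(u1,u2):
    o1,d1=ray("side",*u1);o2,d2=ray("top",*u2)
    A=np.stack([d1,-d2],1);t=np.linalg.lstsq(A,o2-o1,rcond=None)[0]
    a=o1+d1*t[0];b=o2+d2*t[1];return (a+b)/2,np.linalg.norm(a-b)
def crop(im,x0,y0,w,h,f,name):
    cv2.imwrite("pics/"+name,cv2.resize(im[y0:y0+h,x0:x0+w,::-1],None,fx=f,fy=f,interpolation=cv2.INTER_CUBIC))
E
python3 - <<'E'
from h import *
t=cv2.imread("pics/top0.png")[:,:,::-1]
s=cv2.imread("pics/side0.png")[:,:,::-1]
crop(t,220,200,170,130,4.7,"t_fix.png")
crop(t,390,230,100,90,7,"t_brd.png")
crop(s,200,180,190,140,4.2,"s_fix.png")
E
```

```text
(no output)
```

View pics/t_fix.png

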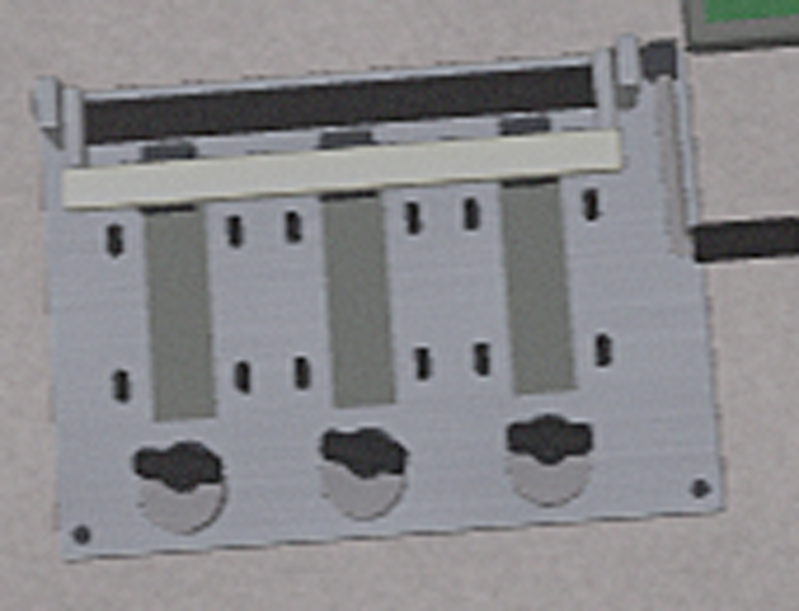

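View pics/t_brd.png

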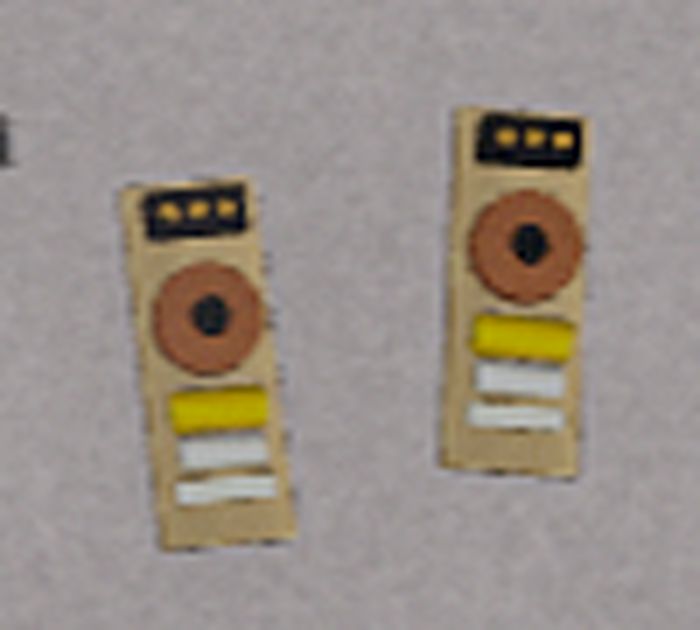

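View pics/s_fix.png

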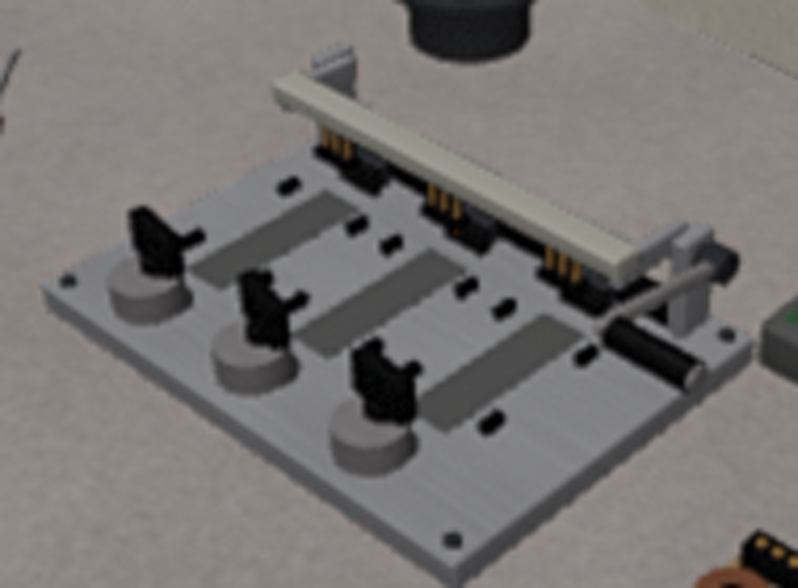

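```bash
cat > fix.py <<'E'
from h import *
from scipy.optimize import least_squares
def fixture(t,s=None):
    # guide blobs in the top picture
    g=t.max(axis=2); m=((g<70)).astype(np.uint8)
    n,l,st,c=cv2.connectedComponentsWithStats(m)
    P=[]
    for i in range(1,n):
        x,y,w,h,a=st[i]
        if 225<x<375 and 230<y<300 and 6<a<60 and h>=w: 
            w8=(l==i); P.append(c[i])
    return np.array(P)
E
python3 - <<'E'
from fix import *
t=cv2.imread("pics/top0.png")[:,:,::-1]
P=fixture(t);print(len(P));print(np.round(P,1).tolist())
W=np.array([onz("top",*p,.027)[:2] for p in P])
# model: initial
def model(p):
    x,y,a,d=p;M=[]
    for ny in(-.095,0,.095):
        for sx in(-.042,.036):
            for sy in(-1,1): M.append((sx,ny+sy*(.028+d)))
    M=np.array(M);c,s=np.cos(a),np.sin(a)
    return M@np.array([[c,s],[-s,c]])+[x,y]
def res(p):
    M=model(p);D=np.linalg.norm(M[:,None]-W[None],axis=2)
    j=D.argmin(0);return (M[j]-W).ravel()
i=W.mean(0);r=least_squares(res,[i[0],i[1],0.05,.004],loss="soft_l1",f_scale=.002)
print(r.x,np.abs(r.fun).reshape(-1,2).max(1).round(4))
# boards
for n in("top","side"):
    im=cv2.imread(f"pics/{n}0.png");hsv=cv2.cvtColor(im,cv2.COLOR_BGR2HSV)
    m=cv2.inRange(hsv,(12,50,90),(32,255,255))
    cs,_=cv2.findContours(m,cv2.RETR_EXTERNAL,cv2.CHAIN_APPROX_NONE)
    for c in cs:
        if cv2.contourArea(c)>250: print(n,cv2.minAreaRect(c),cv2.contourArea(c))
E
```

```text
12
[[345.3, 243.2], [307.5, 246.0], [319.8, 245.3], [281.7, 247.6], [269.5, 248.5], [243.9, 250.5], [347.8, 274.1], [322.1, 276.0], [309.5, 276.8], [271.5, 279.7], [283.7, 278.9], [245.5, 281.5]]
[0.55176102 0.08118893 0.07513048 0.00396317] [0.0004 0.0003 0.0008 0.0005 0.0004 0.0002 0.0003 0.0001 0.0004 0.0007
 0.0002 0.0004]
top ((419.1313781738281, 281.36688232421875), (52.28645706176758, 19.45406723022461), 83.2901611328125) 945.0
top ((463.1764831542969, 271.0870361328125), (19.704246520996094, 51.878517150878906), 2.2906100749969482) 621.5
top ((623.5, 249.5), (79.0, 31.0), 90.0) 372.0
side ((420.2979431152344, 356.4131774902344), (25.24078941345215, 61.98896408081055), 54.21102523803711) 818.5
side ((368.52630615234375, 332.0277404785156), (23.23048973083496, 57.80876541137695), 46.54815673828125) 697.0
```

```bash
cat >> h.py <<'E'
from scipy.spatial.transform import Rotation as Ro
F0=np.array([0.5518,0.0812]);FY=0.0751
def W(x,y,z=0):   # fixture -> world
    c,s=np.cos(FY),np.sin(FY);return np.array([F0[0]+c*x-s*y,F0[1]+s*x+c*y,z])
def FX(p):
    c,s=np.cos(FY),np.sin(FY);d=np.array(p[:2])-F0;return np.array([c*d[0]+s*d[1],-s*d[0]+c*d[1],*np.array(p[2:])])
def st():
    s=robot.observe();p=np.array(s["eef_pos"]);R=np.array(s["tool_rot"])
    print("t %.2f p %s yawy %.3f q %s F %s w %.4f"%(s["t"],p.round(4),np.arctan2(R[1,1],R[0,1]),np.round(s["q"],2),np.round(s["force"],1),s["gripper_width"]))
    return s,p,R
def go(target,yaw):  # tool down, jaw axis azimuth yaw (mod pi nearest)
    s,p,R=st()
    cur=np.arctan2(R[1,1],R[0,1])
    d=(yaw-cur+np.pi/2)%np.pi-np.pi/2
    def RT(y): 
        Y=np.array([np.cos(y),np.sin(y),0]);Z=np.array([0,0,-1.]);return np.stack([np.cross(Y,Z),Y,Z],1)
    sh=R.T@(np.array(target)-p)/.1
    rv=Ro.from_matrix(R.T@RT(cur+d)).as_rotvec()/.5
    n=int(np.ceil(max(np.abs(sh).max(),np.abs(rv).max(),1e-9)))
    print("shift",sh.round(3),"turn",rv.round(3),"calls",n)
    return sh,rv
E
python3 - <<'E'
from h import *
im=cv2.imread("pics/top0.png");hsv=cv2.cvtColor(im,cv2.COLOR_BGR2HSV)
m=cv2.inRange(hsv,(12,50,90),(32,255,255))
cs,_=cv2.findContours(m,cv2.RETR_EXTERNAL,cv2.CHAIN_APPROX_NONE)
for c in cs:
    if cv2.contourArea(c)>500:
        w=np.array([onz("top",*q[0],.010)[:2] for q in c],np.float32)
        r=cv2.minAreaRect((w*1000).astype(np.float32));print(r)
print("lever tri",tri((355.2,264.5),(379,251)), "model0",W(0,-.202,.084),FX(tri((355.2,264.5),(379,251))[0]))
t=im[:,:,::-1];crop(t,355,200,60,80,7,"t_lev.png")
for y in(-.095,0,.095): print("cam",W(-.09,y,.078),proj("top",W(-.09,y,.078)))
for a in(0,.1,.2):
    al=np.arctan2(.009,.1)
    # angle from -x direction upward
    for yy in(-.174,-.230):
        q=W(.1-.1004*np.cos(al+a),yy,.075+.1004*np.sin(al+a)); print(a,proj("top",q).round(1),proj("side",q).round(1))
go(W(0,-.202,.3),FY)
E
```

```text
((504.33734130859375, -226.2764892578125), (130.14393615722656, 48.522216796875), 5.496610641479492)
((530.202880859375, -336.8934631347656), (48.91864776611328, 130.32449340820312), 85.49104309082031)
lever tri (array([ 0.56840382, -0.12208478,  0.08554888]), np.float64(0.0013043430445568575)) model0 [ 0.56695594 -0.12023063  0.084     ] [ 0.00130468 -0.20395756  0.08554888]
cam [ 0.46918148 -0.02028487  0.078     ] [336.57462039 292.46509949]
cam [0.46205368 0.07444735 0.078     ] [296.66681563 295.36611498]
cam [0.45492589 0.16917958 0.078     ] [256.73142445 298.26913581]
0 [366.7 252.3] [344.  259.5]
0 [390.  250.6] [363.9 270.6]
0.1 [366.9 251.1] [344.5 255.7]
0.1 [390.3 249.4] [364.5 266.7]
0.2 [367.  249.4] [345.3 251.7]
0.2 [390.6 247.7] [365.4 262.6]
t 0.10 p [0.1807 0.6241 0.4039] yawy 1.289 q [-1.36  0.54 -0.    1.54  0.    1.07 -0.07] F [ 0.4 -0.1 -0.6] w 0.0852
shift [-5.78  -6.074  1.049] turn [-3.000e-03  2.000e-03  2.428e+00] calls 7
```

View pics/t_lev.png

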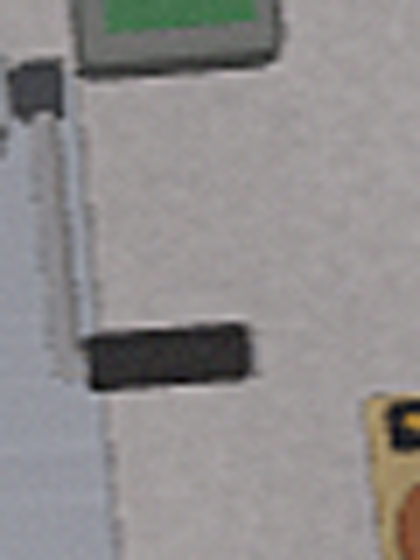

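```bash
cat >> h.py <<'E'
def plan(target,yaw,n,nt):
    s,p,R=st();cur=np.arctan2(R[1,1],R[0,1]);d=(yaw-cur+np.pi/2)%np.pi-np.pi/2
    D=(np.array(target)-p)/n
    for k in range(n):
        y=cur+d*min(k,nt)/nt
        Y=np.array([np.cos(y),np.sin(y),0]);Z=np.array([0,0,-1.]);Rm=np.stack([np.cross(Y,Z),Y,Z],1)
        print(k,(Rm.T@D/.1).round(3),"rz",round(-d/nt/.5,3) if k<nt else 0)
E
python3 -c "
from h import *
plan(W(0,-.205,.3),FY,8,3)"
```

```text
t 0.10 p [0.1807 0.6241 0.4039] yawy 1.289 q [-1.36  0.54 -0.    1.54  0.    1.07 -0.07] F [ 0.4 -0.1 -0.6] w 0.0852
0 [-0.724 -0.763  0.13 ] rz 0.809
1 [-0.966 -0.416  0.13 ] rz 0.809
2 [-1.052 -0.003  0.13 ] rz 0.809
3 [-0.968  0.412  0.13 ] rz 0
4 [-0.968  0.412  0.13 ] rz 0
5 [-0.968  0.412  0.13 ] rz 0
6 [-0.968  0.412  0.13 ] rz 0
7 [-0.968  0.412  0.13 ] rz 0
```

>>> apply_moves(commands="-0.72 -0.76 0 0 0 0.81;-0.72 -0.76 0 0 0 0.81;-0.72 -0.76 0 0 0 0.81;-0.72 -0.76 0 0 0 0.81;-0.72 -0.76 0 0 0 0.81", grip=-1)

```text
t: 0.52
eef_pos: [0.2298, 0.5297, 0.4039]
tool_rot: [[-0.771, 0.637, -0.0], [0.637, 0.771, -0.002], [-0.001, -0.002, -1.0]]
force: [-0.5, 0.7, 0.7]
gripper_width: 0.0851
```

>>> apply_moves(commands="-0.97 -0.42 0 0 0 0.81;-0.97 -0.42 0 0 0 0.81;-0.97 -0.42 0 0 0 0.81;-0.97 -0.42 0 0 0 0.81;-0.97 -0.42 0 0 0 0.81")

```text
t: 0.93
eef_pos: [0.2781, 0.4351, 0.4042]
tool_rot: [[-0.457, 0.89, -0.0], [0.89, 0.457, -0.002], [-0.002, -0.001, -1.0]]
force: [-0.1, -0.0, 0.1]
gripper_width: 0.0855
```

>>> apply_moves(commands="-1 0 0 0 0 0.81;-1 0 0 0 0 0.81;-1 0 0 0 0 0.81;-1 0 0 0 0 0.81;-1 0 0 0 0 0.81")

```text
t: 1.35
eef_pos: [0.3237, 0.3467, 0.4045]
tool_rot: [[-0.071, 0.997, 0.0], [0.997, 0.071, -0.002], [-0.002, -0.0, -1.0]]
force: [-0.4, 1.2, 1.2]
gripper_width: 0.0856
```

```bash
python3 -c "
from h import *
plan(W(0,-.205,.3),FY,5,1)"
```

```text
t 1.35 p [0.3237 0.3467 0.4045] yawy 0.071 q [-1.19  0.24  0.32  2.   -0.09  0.91 -0.75] F [-0.4  1.2  1.2] w 0.0856
0 [-0.972  0.419  0.209] rz -0.008
1 [-0.974  0.415  0.209] rz 0
2 [-0.974  0.415  0.209] rz 0
3 [-0.974  0.415  0.209] rz 0
4 [-0.974  0.415  0.209] rz 0
```

>>> apply_moves(commands="-0.97 0.42 0 0 0 0;-0.97 0.42 0 0 0 0;-0.97 0.42 0 0 0 0;-0.97 0.42 0 0 0 0")

```text
t: 1.68
eef_pos: [0.3742, 0.2505, 0.4048]
tool_rot: [[-0.071, 0.998, 0.001], [0.997, 0.071, -0.003], [-0.003, 0.001, -1.0]]
force: [-0.2, 0.3, -0.6]
gripper_width: 0.0856
```

>>> apply_moves(commands="-0.97 0.42 0 0 0 0;-0.97 0.42 0 0 0 0;-0.97 0.42 0 0 0 0;-0.97 0.42 0 0 0 0")

```text
t: 2.02
eef_pos: [0.4249, 0.1543, 0.4054]
tool_rot: [[-0.07, 0.998, 0.003], [0.998, 0.07, -0.004], [-0.004, 0.003, -1.0]]
force: [-0.1, -0.6, 1.3]
gripper_width: 0.0856
```

>>> apply_moves(commands="-0.97 0.42 0 0 0 0;-0.97 0.42 0 0 0 0;-0.97 0.42 0 0 0 0;-0.97 0.42 0 0 0 0")

```text
t: 2.35
eef_pos: [0.4758, 0.058, 0.4064]
tool_rot: [[-0.069, 0.998, 0.006], [0.998, 0.069, -0.006], [-0.006, 0.005, -1.0]]
force: [0.2, -0.2, 0.1]
gripper_width: 0.0857
```

>>> apply_moves(commands="-0.97 0.42 0 0 0 0;-0.97 0.42 0 0 0 0;-0.97 0.42 0 0 0 0;-0.97 0.42 0 0 0 0")

```text
t: 2.68
eef_pos: [0.5267, -0.0383, 0.4075]
tool_rot: [[-0.068, 0.998, 0.008], [0.998, 0.068, -0.009], [-0.009, 0.007, -1.0]]
force: [0.6, -1.4, 0.1]
gripper_width: 0.0853
```

```bash
python3 -c "
from h import *
plan(W(0,-.205,.3),FY,1,1)
go(W(0,-.205,.24),FY)"
```

```text
t 2.68 p [ 0.5267 -0.0383  0.4075] yawy 0.068 q [-0.46  0.36  0.56  1.89 -0.22  0.95  0.26] F [ 0.6 -1.4  0.1] w 0.0853
0 [-0.875  0.347  1.075] rz -0.014
t 2.68 p [ 0.5267 -0.0383  0.4075] yawy 0.068 q [-0.46  0.36  0.56  1.89 -0.22  0.95  0.26] F [ 0.6 -1.4  0.1] w 0.0853
shift [-0.86   0.334  1.685] turn [ 0.015  0.018 -0.014] calls 2
```

>>> apply_moves(commands="-0.87 0.34 0.7 0.015 0.018 -0.014;-0.87 0.34 0.7 0.015 0.018 -0.014;-0.87 0.34 0.7 0.015 0.018 -0.014;-0.87 0.34 0.7 0.015 0.018 -0.014;-0.87 0.34 0.7 0.015 0.018 -0.014")

```text
t: 3.1
eef_pos: [0.5677, -0.1219, 0.3365]
tool_rot: [[-0.077, 0.997, -0.003], [0.997, 0.077, 0.001], [0.001, -0.003, -1.0]]
force: [-0.1, 0.9, 0.5]
gripper_width: 0.0858
```

```bash
python3 -c "
from h import *
go(W(0,-.205,.24),FY)
t=camera('top');crop(t,340,200,90,90,6,'t1.png')
t=camera('side');crop(t,280,180,180,140,4,'s1.png')"
```

```text
t 3.10 p [ 0.5677 -0.1219  0.3365] yawy 0.077 q [-0.24  0.55  0.51  1.81 -0.34  0.88  0.5 ] F [-0.1  0.9  0.5] w 0.0858
shift [-0.014 -0.004  0.965] turn [-0.006 -0.002  0.005] calls 1
```

View pics/s1.png

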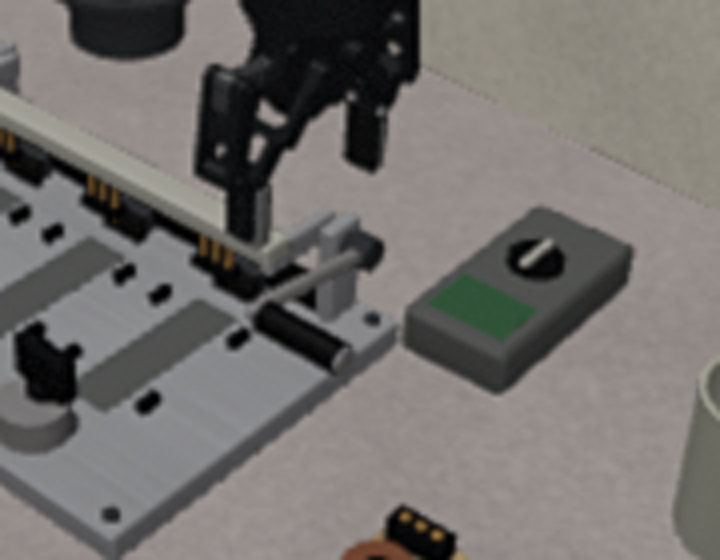

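>>> apply_moves(commands="-0.01 0 0.4 0 0 0;-0.01 0 0.8 0 0 0;-0.01 0 0.97 0 0 0;-0.01 0 0.97 0 0 0;-0.01 0 0.97 0 0 0")

```text
t: 3.62
eef_pos: [0.5683, -0.1194, 0.2417]
tool_rot: [[-0.082, 0.997, -0.0], [0.997, 0.082, 0.003], [0.003, -0.0, -1.0]]
force: [-0.2, -0.3, 0.9]
gripper_width: 0.0854
```

>>> apply_moves(commands="0 0 0 0 0 0;0 0 0 0 0 0;0 0 0 0 0 0;0 0 0 0 0 0;0 0 0 0 0 0;0 0 0 0 0 0;0 0 0 0 0 0;0 0 0 0 0 0;0 0 0 0 0 0;0 0 0 0 0 0", grip=1, newtons=30)

```text
t: 4.45
eef_pos: [0.5685, -0.1194, 0.2418]
tool_rot: [[-0.082, 0.997, 0.0], [0.997, 0.082, 0.003], [0.003, 0.0, -1.0]]
force: [-0.0, -0.7, 0.1]
gripper_width: 0.0191
```

```bash
python3 -c "
from h import *
s,p,R=st();print(FX(p))
"
```

```text
t 4.45 p [ 0.5685 -0.1194  0.2418] yawy 0.082 q [-0.19  0.68  0.43  1.85 -0.43  0.7   0.57] F [-0.  -0.7  0.1] w 0.0191
[ 0.00160989 -0.2012813   0.24180566]
```

```bash
python3 -c "
import numpy as np
for lo,hi in((.03,.93),(.93,1.75)):
    print(';'.join('0 %.2f %.2f 0 0 0'%((np.cos(lo+.09)-np.cos(a+.09))*1.004,-(np.sin(a+.09)-np.sin(lo+.09))*1.004) for a in np.linspace(lo,hi,13)[1:]))
"
```

```text
0 0.01 -0.07 0 0 0;0 0.03 -0.15 0 0 0;0 0.05 -0.22 0 0 0;0 0.08 -0.29 0 0 0;0 0.11 -0.36 0 0 0;0 0.15 -0.42 0 0 0;0 0.19 -0.48 0 0 0;0 0.24 -0.54 0 0 0;0 0.29 -0.60 0 0 0;0 0.35 -0.65 0 0 0;0 0.41 -0.69 0 0 0;0 0.47 -0.74 0 0 0
0 0.06 -0.03 0 0 0;0 0.12 -0.06 0 0 0;0 0.19 -0.09 0 0 0;0 0.25 -0.11 0 0 0;0 0.32 -0.13 0 0 0;0 0.38 -0.14 0 0 0;0 0.45 -0.15 0 0 0;0 0.52 -0.15 0 0 0;0 0.59 -0.15 0 0 0;0 0.66 -0.14 0 0 0;0 0.73 -0.13 0 0 0;0 0.79 -0.11 0 0 0
```

>>> apply_moves(commands="0 0.01 -0.07 0 0 0;0 0.03 -0.15 0 0 0;0 0.05 -0.22 0 0 0;0 0.08 -0.29 0 0 0;0 0.11 -0.36 0 0 0;0 0.15 -0.42 0 0 0;0 0.19 -0.48 0 0 0;0 0.24 -0.54 0 0 0;0 0.29 -0.60 0 0 0;0 0.35 -0.65 0 0 0;0 0.41 -0.69 0 0 0;0 0.47 -0.74 0 0 0;0 0.47 -0.74 0 0 0")

```text
t: 5.53
eef_pos: [0.6166, -0.1155, 0.3161]
tool_rot: [[-0.083, 0.997, 0.002], [0.997, 0.083, 0.002], [0.002, 0.002, -1.0]]
force: [7.7, -1.0, -9.7]
gripper_width: 0.0187
```

```bash
python3 -c "
from h import *
s,p,R=st();print(FX(p));f=FX(p);print(np.arctan2(f[2]-.155-.075,.1-f[0])-.0898)
"
```

```text
t 5.53 p [ 0.6166 -0.1155  0.3161] yawy 0.083 q [-0.22  0.65  0.49  1.69 -0.37  0.89  0.5 ] F [ 7.7 -1.  -9.7] w 0.0187
[ 0.04987029 -0.20102417  0.31607046]
0.9535987605058703
```

>>> apply_moves(commands="0 0.06 -0.03 0 0 0;0 0.12 -0.05 0 0 0;0 0.19 -0.08 0 0 0;0 0.25 -0.10 0 0 0;0 0.32 -0.12 0 0 0;0 0.38 -0.13 0 0 0;0 0.45 -0.14 0 0 0;0 0.52 -0.14 0 0 0;0 0.59 -0.14 0 0 0;0 0.66 -0.13 0 0 0;0 0.73 -0.12 0 0 0;0 0.77 -0.10 0 0 0;0 0.77 -0.10 0 0 0")

```text
t: 6.62
eef_pos: [0.6938, -0.1095, 0.3263]
tool_rot: [[-0.083, 0.997, 0.0], [0.997, 0.083, 0.002], [0.002, 0.001, -1.0]]
force: [-3.4, -2.9, -6.2]
gripper_width: 0.0191
```

```bash
python3 -c "
from h import *
s,p,R=st();print(FX(p));f=FX(p);print(np.arctan2(f[2]-.155-.075,.1-f[0])-.0898)
cv2.imwrite('pics/s2.png',camera('side')[:,:,::-1])
"
```

```text
t 6.62 p [ 0.6938 -0.1095  0.3263] yawy 0.083 q [-0.21  0.75  0.49  1.46 -0.39  1.02  0.45] F [-3.4 -2.9 -6.2] w 0.0191
[ 0.12725878 -0.20080998  0.32627613]
1.7569062163199427
```

View pics/s2.png

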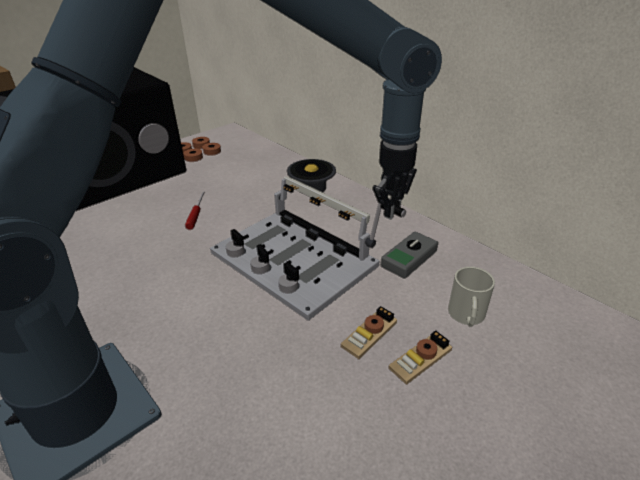

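>>> apply_moves(commands="0 0 0 0 0 0;0 0 0 0 0 0;0 0 0 0 0 0;0 0 0 0 0 0;0 0 0 0 0 0;0 0 0 0 0 0;0 0 0 0 0 0;0 0 0 0 0 0", grip=-1)

```text
t: 7.33
eef_pos: [0.6937, -0.1094, 0.3264]
tool_rot: [[-0.083, 0.997, 0.001], [0.997, 0.083, 0.002], [0.002, 0.001, -1.0]]
force: [-0.2, 0.5, -0.4]
gripper_width: 0.0852
```

>>> apply_moves(commands="0 0 -0.4 0 0 0;0 0 -0.8 0 0 0;0 0 -0.8 0 0 0;0 0 -0.8 0 0 0")

```text
t: 7.67
eef_pos: [0.6944, -0.1101, 0.4096]
tool_rot: [[-0.083, 0.997, 0.007], [0.997, 0.083, 0.001], [0.0, 0.007, -1.0]]
force: [0.3, 0.1, -0.9]
gripper_width: 0.0858
```

```bash
cat > brd.py <<'E'
from h import *
def boards(im,z=.010):
    hsv=cv2.cvtColor(im,cv2.COLOR_RGB2HSV)
    m=cv2.inRange(hsv,(12,50,90),(32,255,255))
    cs,_=cv2.findContours(m,cv2.RETR_EXTERNAL,cv2.CHAIN_APPROX_NONE);out=[]
    for c in cs:
        if cv2.contourArea(c)>400 and cv2.boundingRect(c)[0]<560:
            w=np.array([onz("top",*q[0],z)[:2] for q in c],np.float32)*1000
            b=cv2.boxPoints(cv2.minAreaRect(w))
            e=[b[1]-b[0],b[2]-b[1]];l=max(e,key=np.linalg.norm);y=np.arctan2(l[1],l[0])
            y=(y+np.pi/2)%np.pi-np.pi/2
            out.append((b.mean(0)/1000,y,sorted(np.linalg.norm(x) for x in e)))
    return out
E
python3 -c "
from brd import *
t=camera('top');cv2.imwrite('pics/t3.png',t[:,:,::-1])
B=boards(t);print(B)
from h import *
b=B[0]
plan([*b[0],.3],b[1]+np.pi/2,5,4)
"
```

```text
[(array([ 0.50425494, -0.22631058], dtype=float32), np.float32(0.09593427), [np.float32(48.470192), np.float32(129.97319)]), (array([ 0.5300061 , -0.33701366], dtype=float32), np.float32(-0.076945424), [np.float32(48.646435), np.float32(130.73537)]), (array([1.0425068 , 0.24739191], dtype=float32), np.float32(1.5700902), [np.float32(31.366707), np.float32(1208.2407)])]
t 7.72 p [ 0.6937 -0.1097  0.4073] yawy 0.083 q [-0.22  0.67  0.52  1.4  -0.35  1.15  0.43] F [-0.4 -0.1 -0.6] w 0.0854
0 [-0.201 -0.397  0.215] rz 0.779
1 [-0.337 -0.291  0.215] rz 0.779
2 [-0.422 -0.141  0.215] rz 0.779
3 [-0.444  0.03   0.215] rz 0.779
4 [-0.4    0.196  0.215] rz 0
```

View pics/t3.png

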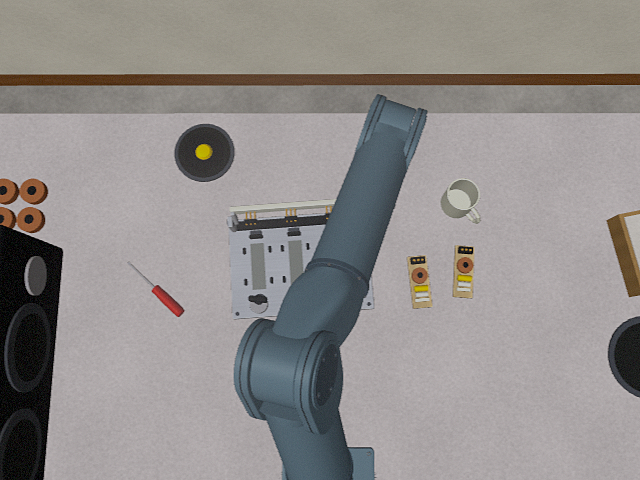

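>>> apply_moves(commands="-0.2 -0.4 0 0 0 0.78;-0.2 -0.4 0 0 0 0.78;-0.2 -0.4 0 0 0 0.78;-0.2 -0.4 0 0 0 0.78")

```text
t: 8.05
eef_pos: [0.6546, -0.133, 0.4055]
tool_rot: [[0.308, 0.951, 0.0], [0.951, -0.308, 0.002], [0.002, -0.0, -1.0]]
force: [0.6, 0.4, -0.6]
gripper_width: 0.0856
```

>>> apply_moves(commands="-0.34 -0.29 0.2 0 0 0.78;-0.34 -0.29 0.2 0 0 0.78;-0.34 -0.29 0.2 0 0 0.78;-0.34 -0.29 0.2 0 0 0.78")

```text
t: 8.38
eef_pos: [0.6161, -0.1561, 0.3841]
tool_rot: [[0.648, 0.761, -0.002], [0.761, -0.648, 0.002], [0.0, -0.003, -1.0]]
force: [0.5, 0.1, -0.0]
gripper_width: 0.0854
```

>>> apply_moves(commands="-0.42 -0.14 0.2 0 0 0.78;-0.42 -0.14 0.2 0 0 0.78;-0.42 -0.14 0.2 0 0 0.78;-0.42 -0.14 0.2 0 0 0.78")

```text
t: 8.72
eef_pos: [0.5782, -0.1785, 0.3632]
tool_rot: [[0.889, 0.458, -0.004], [0.458, -0.889, 0.002], [-0.002, -0.004, -1.0]]
force: [0.9, 0.5, 0.6]
gripper_width: 0.0857
```

>>> apply_moves(commands="-0.44 0.03 0.2 0 0 0.78;-0.44 0.03 0.2 0 0 0.78;-0.44 0.03 0.2 0 0 0.78;-0.44 0.03 0.2 0 0 0.78")

```text
t: 9.05
eef_pos: [0.5409, -0.2007, 0.3427]
tool_rot: [[0.996, 0.089, -0.004], [0.089, -0.996, 0.002], [-0.004, -0.003, -1.0]]
force: [0.4, 0.6, 0.2]
gripper_width: 0.0853
```

```bash
python3 -c "
from brd import *
t=camera('top')
B=boards(t);print(B)
go([.5043,-.2263,.27],.0959+np.pi/2)
"
```

```text
[(array([ 0.53003037, -0.33699584], dtype=float32), np.float32(-0.07873654), [np.float32(48.501587), np.float32(130.39859)]), (array([1.0424188 , 0.16443476], dtype=float32), np.float32(1.5700902), [np.float32(31.425545), np.float32(1433.3759)])]
t 9.10 p [ 0.5414 -0.2005  0.343 ] yawy -1.478 q [-0.35  0.66  0.9   1.82 -0.62  0.97 -0.66] F [-0.4 -0.6  1.2] w 0.0854
shift [-0.391  0.224  0.731] turn [-0.005  0.007 -0.005] calls 1
```

>>> apply_moves(commands="-0.39 0.22 0.6 -0.005 0.007 -0.005;-0.39 0.22 0.73 -0.005 0.007 -0.005;-0.39 0.22 0.73 -0.005 0.007 -0.005;-0.39 0.22 0.73 -0.005 0.007 -0.005")

```text
t: 9.43
eef_pos: [0.5038, -0.2256, 0.2686]
tool_rot: [[0.995, 0.101, -0.003], [0.101, -0.995, 0.001], [-0.003, -0.002, -1.0]]
force: [1.1, -1.0, -0.7]
gripper_width: 0.0852
```

```bash
python3 -c "
from brd import *
t=camera('top');cv2.imwrite('pics/t4.png',t[:,:,::-1])
cv2.imwrite('pics/s4.png',camera('side')[:,:,::-1])
go([.5043,-.2263,.18],.0959+np.pi/2)
"
```

```text
t 9.53 p [ 0.5059 -0.2256  0.2709] yawy -1.470 q [-0.24  0.71  0.81  1.92 -0.71  0.81 -0.51] F [-0.2  0.1  0.2] w 0.0854
shift [-0.018  0.005  0.909] turn [ 0.001 -0.004  0.01 ] calls 1
```

View pics/s4.png

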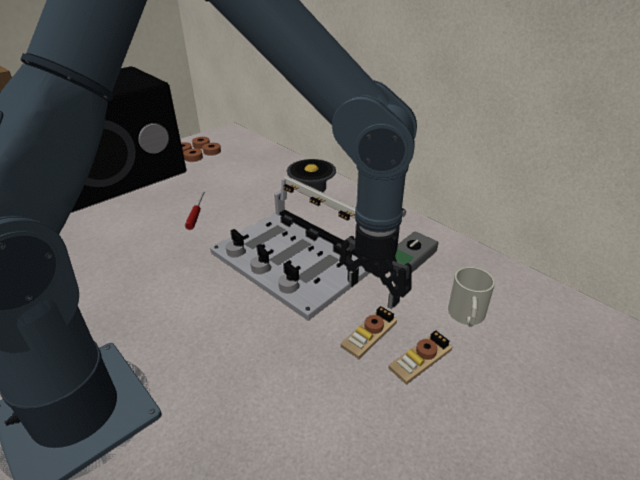

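>>> apply_moves(commands="-0.02 0 0.35 0 0 0.01;-0.02 0 0.7 0 0 0.01;-0.02 0 0.85 0 0 0.01;-0.02 0 0.97 0 0 0.01;-0.02 0 0.97 0 0 0.01;-0.02 0 0.97 0 0 0.01")

```text
t: 10.03
eef_pos: [0.5049, -0.2261, 0.1748]
tool_rot: [[0.995, 0.097, 0.003], [0.097, -0.995, -0.001], [0.003, 0.001, -1.0]]
force: [0.5, -0.1, 0.7]
gripper_width: 0.0857
```

```bash
python3 -c "
from brd import *
go([.5043,-.2263,.174],.0959+np.pi/2)
im=camera('side');crop(im,320,250,120,120,5,'s5.png')
"
```

```text
t 10.03 p [ 0.5049 -0.2261  0.1748] yawy -1.474 q [-0.14  0.85  0.65  1.94 -0.85  0.65 -0.41] F [ 0.5 -0.1  0.7] w 0.0857
shift [-0.006  0.002  0.008] turn [ 0.002 -0.006  0.002] calls 1
```

View pics/s5.png

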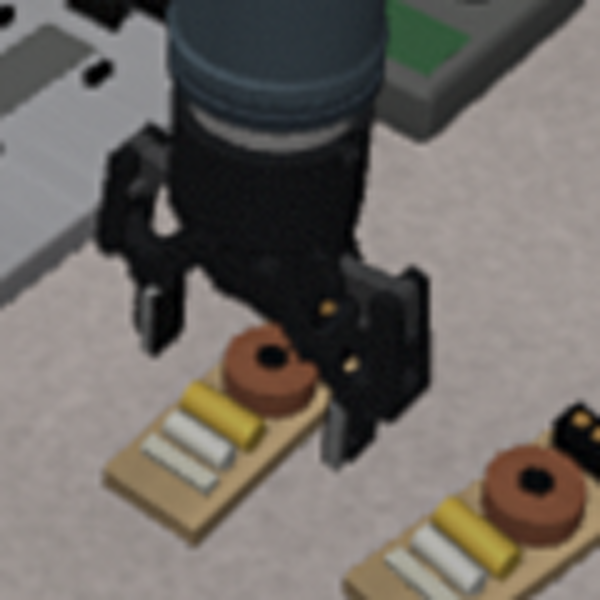

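>>> apply_moves(commands="0 0 0 0 0 0;0 0 0 0 0 0;0 0 0 0 0 0;0 0 0 0 0 0;0 0 0 0 0 0;0 0 0 0 0 0;0 0 0 0 0 0;0 0 0 0 0 0", grip=1, newtons=45)

```text
t: 10.75
eef_pos: [0.5054, -0.2264, 0.1764]
tool_rot: [[0.995, 0.096, 0.005], [0.096, -0.995, -0.001], [0.005, 0.002, -1.0]]
force: [-1.1, 0.3, 9.8]
gripper_width: 0.0465
```

>>> apply_moves(commands="0 0 -0.1 0 0 0;0 0 -0.2 0 0 0;0 0 -0.2 0 0 0;0 0 -0.2 0 0 0")

```text
t: 11.08
eef_pos: [0.5056, -0.2265, 0.1973]
tool_rot: [[0.995, 0.097, 0.007], [0.097, -0.995, -0.002], [0.007, 0.002, -1.0]]
force: [0.6, 0.2, -2.0]
gripper_width: 0.0465
```

```bash
python3 -c "
from brd import *
go([.5043,-.2263,.174],.0959+np.pi/2)
im=camera('side');crop(im,320,250,120,120,5,'s6.png')
"
```

```text
t 11.08 p [ 0.5056 -0.2265  0.1973] yawy -1.474 q [-0.16  0.82  0.69  1.94 -0.82  0.69 -0.43] F [ 0.6  0.2 -2. ] w 0.0465
shift [-0.014 -0.003  0.233] turn [ 0.005 -0.014  0.002] calls 1
```

View pics/s6.png

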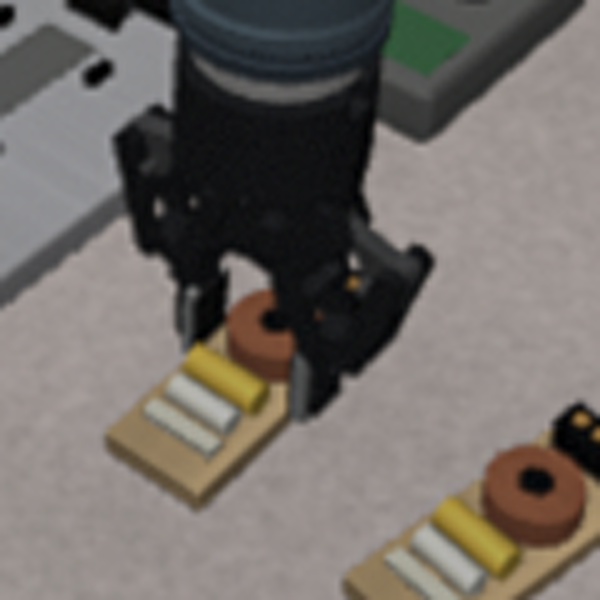

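```bash
python3 -c "
from brd import *
s,p,R=st()
plan(np.array([*W(-.004,0)[:2],.31])-[0,0,p[2]*0],FY+np.pi/2,4,1)
"
```

```text
t 11.13 p [ 0.5054 -0.2263  0.1967] yawy -1.474 q [-0.16  0.82  0.69  1.94 -0.82  0.69 -0.43] F [ 0.3  0.1 -1.4] w 0.0466
t 11.13 p [ 0.5054 -0.2263  0.1967] yawy -1.474 q [-0.16  0.82  0.69  1.94 -0.82  0.69 -0.43] F [ 0.3  0.1 -1.4] w 0.0466
0 [ 0.18  -0.754 -0.283] rz 0.043
1 [ 0.163 -0.758 -0.283] rz 0
2 [ 0.163 -0.758 -0.283] rz 0
3 [ 0.163 -0.758 -0.283] rz 0
```

>>> apply_moves(commands="0 0 -0.3 0 0 0;0 0 -0.6 0 0 0;0 0 -0.9 0 0 0;0 0 -1 0 0 0;0 0 -1 0 0 0")

```text
t: 11.55
eef_pos: [0.5055, -0.2266, 0.2987]
tool_rot: [[0.995, 0.097, 0.01], [0.097, -0.995, -0.002], [0.01, 0.003, -1.0]]
force: [0.5, 0.1, -2.1]
gripper_width: 0.0467
```

```bash
python3 -c "
from brd import *
plan([*W(-.004,0)[:2],.31],FY+np.pi/2,4,1)
"
```

```text
t 11.55 p [ 0.5055 -0.2266  0.2987] yawy -1.474 q [-0.27  0.67  0.85  1.92 -0.67  0.85 -0.54] F [ 0.5  0.1 -2.1] w 0.0467
0 [ 0.18  -0.755 -0.028] rz 0.044
1 [ 0.163 -0.759 -0.028] rz 0
2 [ 0.163 -0.759 -0.028] rz 0
3 [ 0.163 -0.759 -0.028] rz 0
```

>>> apply_moves(commands="0.06 -0.25 0 0 0 0.04;0.12 -0.5 -0.02 0 0 0.04;0.18 -0.755 -0.03 0 0 0.04;0.18 -0.755 -0.03 0 0 0.04")

```text
t: 11.88
eef_pos: [0.5168, -0.1436, 0.299]
tool_rot: [[0.996, 0.084, 0.006], [0.084, -0.996, 0.003], [0.007, -0.002, -1.0]]
force: [0.5, -0.2, -2.5]
gripper_width: 0.0463
```

>>> apply_moves(commands="0.05 -0.25 0 0 0 0;0.11 -0.5 -0.02 0 0 0;0.16 -0.755 -0.03 0 0 0;0.16 -0.755 -0.03 0 0 0")

```text
t: 12.22
eef_pos: [0.5269, -0.061, 0.2999]
tool_rot: [[0.996, 0.092, 0.003], [0.092, -0.996, 0.006], [0.003, -0.006, -1.0]]
force: [0.6, 0.2, -1.7]
gripper_width: 0.0464
```

>>> apply_moves(commands="0.05 -0.25 0 0 0 0;0.11 -0.5 -0.02 0 0 0;0.16 -0.755 -0.03 0 0 0;0.16 -0.755 -0.03 0 0 0")

```text
t: 12.55
eef_pos: [0.5361, 0.0216, 0.3012]
tool_rot: [[0.995, 0.1, -0.0], [0.1, -0.995, 0.009], [0.001, -0.009, -1.0]]
force: [-0.4, 1.1, -2.0]
gripper_width: 0.0465
```

>>> apply_moves(commands="0.05 -0.25 0 0 0 0;0.11 -0.5 -0.02 0 0 0;0.16 -0.755 -0.03 0 0 0;0.16 -0.755 -0.03 0 0 0")

```text
t: 12.88
eef_pos: [0.5445, 0.1044, 0.3029]
tool_rot: [[0.994, 0.108, -0.003], [0.108, -0.994, 0.012], [-0.001, -0.012, -1.0]]
force: [-0.1, 0.1, -1.1]
gripper_width: 0.0464
```

```bash
python3 -c "
from brd import *
go([*W(-.004,0)[:2],.26],FY+np.pi/2)
im=camera('side');cv2.imwrite('pics/s7.png',im[:,:,::-1])
"
```

```text
t 12.88 p [0.5445 0.1044 0.3029] yawy -1.463 q [-0.9   0.68  0.88  1.91 -0.7   0.89 -1.12] F [-0.1  0.1 -1.1] w 0.0464
shift [0.008 0.242 0.426] turn [-0.024  0.003  0.066] calls 1
```

View pics/s7.png

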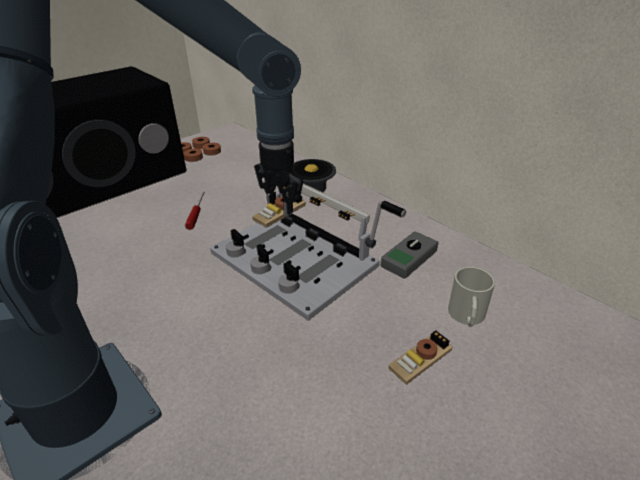

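>>> apply_moves(commands="0.01 0.24 0 -0.024 0 0.066;0.01 0.24 0.2 -0.024 0 0.066;0.01 0.24 0.43 -0.024 0 0.066;0.01 0.24 0.43 -0.024 0 0.066;0.01 0.24 0.43 -0.024 0 0.066;0.01 0.24 0.43 -0.024 0 0.066")

```text
t: 13.43
eef_pos: [0.5478, 0.0774, 0.2601]
tool_rot: [[0.997, 0.072, -0.001], [0.072, -0.997, -0.003], [-0.002, 0.003, -1.0]]
force: [0.1, 0.7, -1.7]
gripper_width: 0.0464
```

```bash
python3 -c "
from brd import *
go([*W(-.004,0)[:2],.1985],FY+np.pi/2)
t=camera('top');crop(t,220,200,170,130,4.7,'t8.png')
im=camera('side');crop(im,200,180,190,140,4.2,'s8.png')
"
```

```text
t 13.43 p [0.5478 0.0774 0.2601] yawy -1.499 q [-0.82  0.75  0.83  1.93 -0.76  0.81 -1.06] F [ 0.1  0.7 -1.7] w 0.0464
shift [ 0.004 -0.036  0.616] turn [ 0.005  0.003 -0.006] calls 1
```

View pics/s8.png

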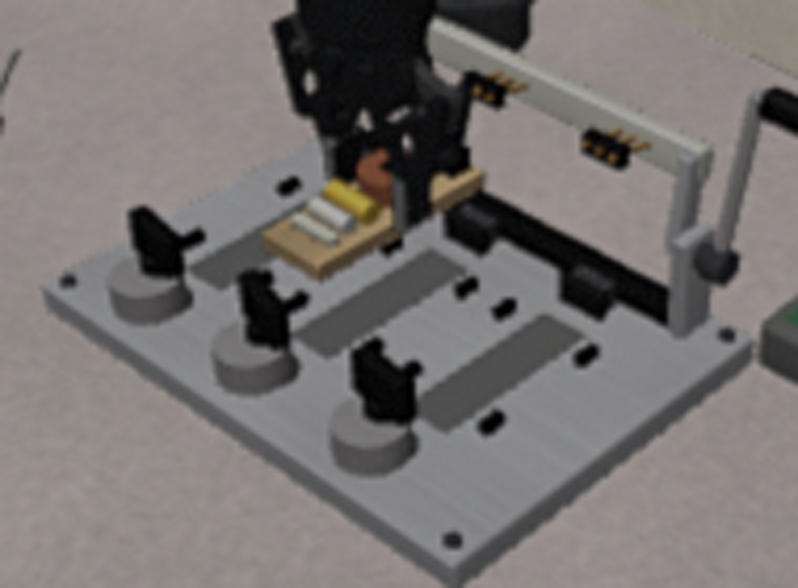

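View pics/t8.png

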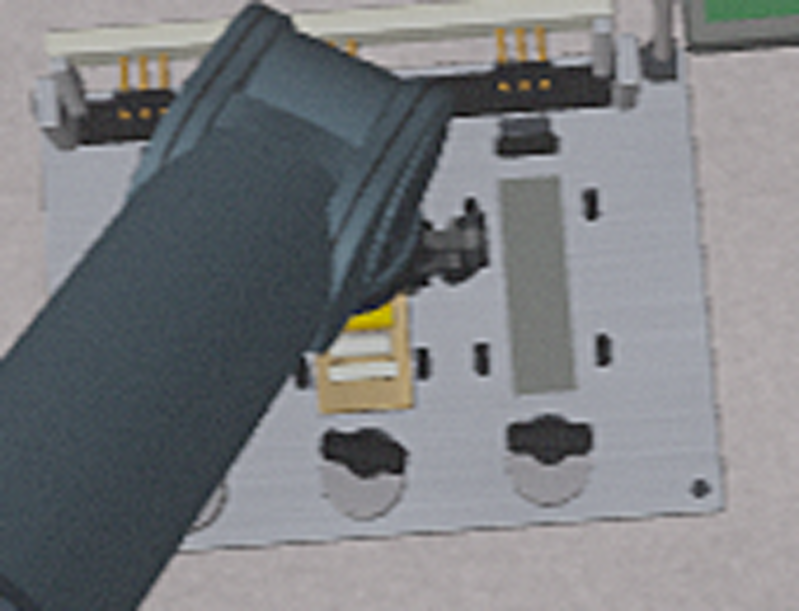

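>>> apply_moves(commands="0 -0.04 0 0 0 0;0 -0.04 0.1 0 0 0;0 -0.04 0.2 0 0 0;0 -0.04 0.25 0 0 0;0 -0.04 0.25 0 0 0;0 -0.04 0.25 0 0 0;0 -0.04 0.25 0 0 0")

```text
t: 14.12
eef_pos: [0.5479, 0.0816, 0.2358]
tool_rot: [[0.997, 0.072, 0.0], [0.072, -0.997, -0.002], [-0.0, 0.002, -1.0]]
force: [0.2, -0.4, -1.0]
gripper_width: 0.0464
```

```bash
python3 -c "
from brd import *
go([*W(-.004,0)[:2],.1985],FY+np.pi/2)
"
```

```text
t 14.12 p [0.5479 0.0816 0.2358] yawy -1.499 q [-0.8   0.78  0.79  1.93 -0.79  0.77 -1.04] F [ 0.2 -0.4 -1. ] w 0.0464
shift [-0.001  0.006  0.373] turn [ 0.005  0.    -0.006] calls 1
```

>>> apply_moves(commands="0 0.005 0.1 0.005 0 -0.006;0 0.005 0.2 0.005 0 -0.006;0 0.005 0.3 0.005 0 -0.006;0 0.005 0.35 0.005 0 -0.006;0 0.005 0.38 0.005 0 -0.006;0 0.005 0.38 0.005 0 -0.006;0 0.005 0.38 0.005 0 -0.006")

```text
t: 14.7
eef_pos: [0.548, 0.0809, 0.1976]
tool_rot: [[0.997, 0.075, -0.0], [0.075, -0.997, 0.0], [-0.0, -0.0, -1.0]]
force: [-0.5, 0.2, -2.0]
gripper_width: 0.0461
```

```bash
python3 -c "
from brd import *
go([*W(-.004,0)[:2],.1975],FY+np.pi/2)
im=camera('side');crop(im,200,180,190,140,4.2,'s9.png')
t=camera('top');crop(t,220,200,170,130,4.7,'t9.png')
"
```

```text
t 14.70 p [0.548  0.0809 0.1976] yawy -1.496 q [-0.75  0.83  0.73  1.94 -0.85  0.71 -1.  ] F [-0.5  0.2 -2. ] w 0.0461
shift [-0.002 -0.     0.001] turn [-0.  0. -0.] calls 1
```

View pics/s9.png

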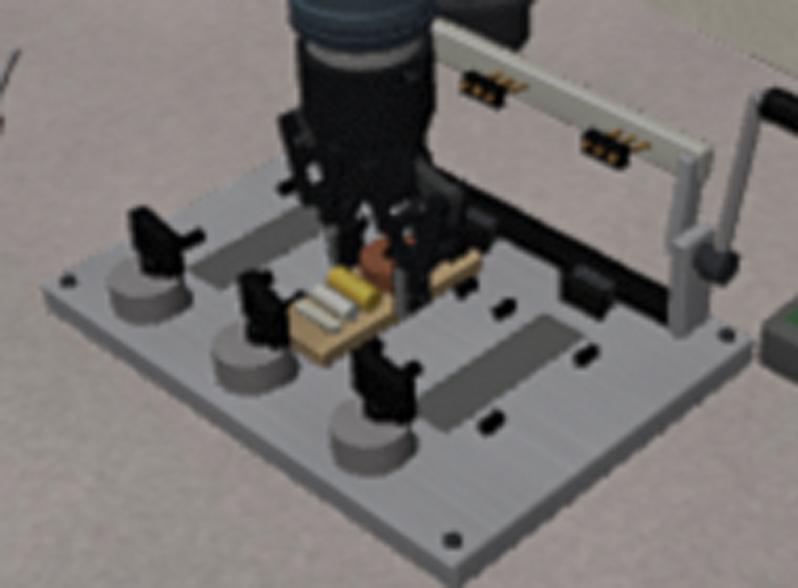

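View pics/t9.png

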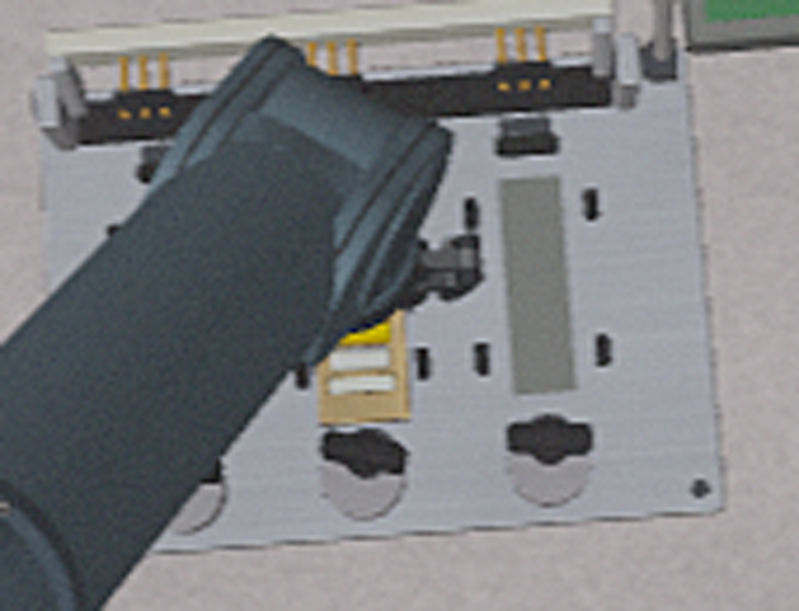

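>>> apply_moves(commands="0 0 0.005 0 0 0;0 0 0.01 0 0 0;0 0 0.01 0 0 0")

```text
t: 15.05
eef_pos: [0.5481, 0.081, 0.1968]
tool_rot: [[0.997, 0.075, 0.0], [0.075, -0.997, 0.0], [0.0, -0.0, -1.0]]
force: [0.4, -0.0, -1.2]
gripper_width: 0.0464
```

>>> apply_moves(commands="0 0 0 0 0 0;0 0 0 0 0 0;0 0 0 0 0 0;0 0 0 0 0 0;0 0 0 0 0 0", grip=-0.5)

```text
t: 15.47
eef_pos: [0.5481, 0.081, 0.197]
tool_rot: [[0.997, 0.075, 0.001], [0.075, -0.997, 0.0], [0.001, -0.0, -1.0]]
force: [1.1, 0.1, 0.2]
gripper_width: 0.0639
```

>>> apply_moves(commands="0 0 -0.2 0 0 0;0 0 -0.5 0 0 0;0 0 -0.9 0 0 0;0 0 -0.9 0 0 0;0 0 -0.9 0 0 0")

```text
t: 15.88
eef_pos: [0.5489, 0.0811, 0.2888]
tool_rot: [[0.997, 0.075, 0.005], [0.075, -0.997, 0.001], [0.005, -0.001, -1.0]]
force: [-0.5, 0.2, -0.0]
gripper_width: 0.0641
```

```bash
python3 -c "
from brd import *
go([*W(-.004,0)[:2],.1975],FY+np.pi/2)
im=camera('side');crop(im,200,180,190,140,4.2,'s10.png')
t=camera('top');print(boards(t)); cv2.imwrite('pics/t10.png',t[:,:,::-1])
"
```

```text
t 15.88 p [0.5489 0.0811 0.2888] yawy -1.495 q [-0.85  0.71  0.87  1.92 -0.72  0.86 -1.09] F [-0.5  0.2 -0. ] w 0.0641
shift [-0.015  0.002  0.913] turn [-0.002 -0.009  0.001] calls 1
[(array([0.5205246 , 0.07984316], dtype=float32), np.float32(0.068367004), [np.float32(47.110355), np.float32(75.34667)]), (array([ 0.5300346 , -0.33696815], dtype=float32), np.float32(-0.07377505), [np.float32(48.738106), np.float32(130.37233)]), (array([1.0424168 , 0.13067125], dtype=float32), np.float32(1.5700904), [np.float32(31.3816), np.float32(421.8422)])]
```

View pics/s10.png

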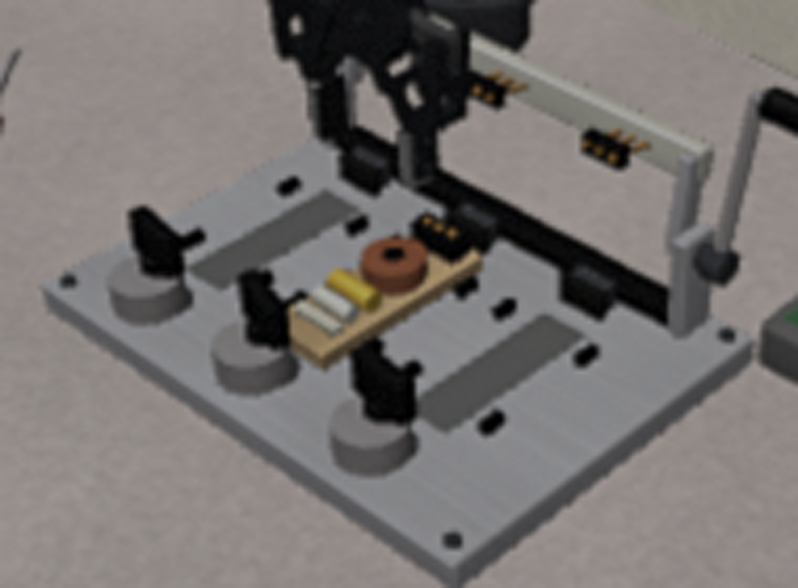

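View pics/t10.png

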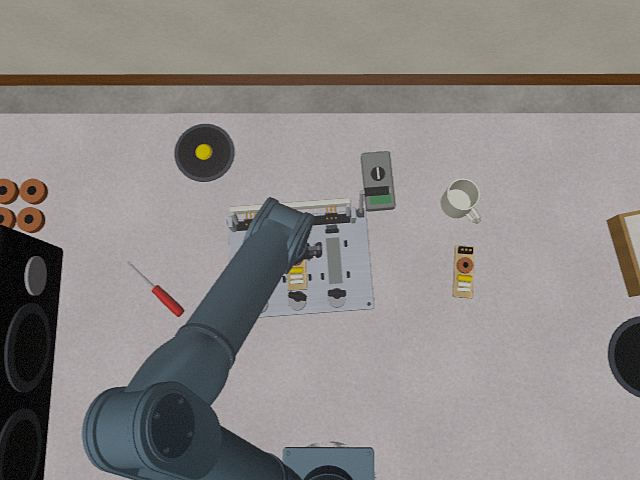

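```bash
python3 -c "
from brd import *
plan([.530,-.337,.30],-.077+np.pi/2,5,1)
"
```

```text
t 15.98 p [0.5477 0.0813 0.2865] yawy -1.495 q [-0.85  0.71  0.87  1.92 -0.72  0.86 -1.09] F [ 0.4  0.8 -1.5] w 0.0640
0 [-0.099  0.831 -0.027] rz 0.305
1 [ 0.029  0.837 -0.027] rz 0
2 [ 0.029  0.837 -0.027] rz 0
3 [ 0.029  0.837 -0.027] rz 0
4 [ 0.029  0.837 -0.027] rz 0
```

>>> apply_moves(commands="-0.1 0.83 -0.1 0 0 0.3;-0.1 0.83 -0.1 0 0 0.3;-0.1 0.83 -0.1 0 0 0.3;-0.1 0.83 -0.1 0 0 0.3", grip=-1)

```text
t: 16.32
eef_pos: [0.5432, -0.0051, 0.2958]
tool_rot: [[0.997, -0.08, -0.002], [-0.08, -0.997, -0.001], [-0.002, 0.001, -1.0]]
force: [0.5, 1.6, -0.3]
gripper_width: 0.0858
```

>>> apply_moves(commands="0.03 0.83 0 0 0 0;0.03 0.83 0 0 0 0;0.03 0.83 0 0 0 0;0.03 0.83 0 0 0 0")

```text
t: 16.65
eef_pos: [0.5389, -0.0902, 0.2951]
tool_rot: [[0.996, -0.084, -0.003], [-0.084, -0.996, -0.001], [-0.003, 0.002, -1.0]]
force: [-0.7, 0.1, 0.8]
gripper_width: 0.0855
```

>>> apply_moves(commands="0.03 0.83 0 0 0 0;0.03 0.83 0 0 0 0;0.03 0.83 0 0 0 0;0.03 0.83 0 0 0 0")

```text
t: 16.98
eef_pos: [0.5345, -0.1742, 0.2947]
tool_rot: [[0.996, -0.087, -0.004], [-0.087, -0.996, -0.002], [-0.004, 0.002, -1.0]]
force: [-0.7, 1.1, -0.3]
gripper_width: 0.085
```

>>> apply_moves(commands="0.03 0.83 0 0 0 0;0.03 0.83 0 0 0 0;0.03 0.83 0 0 0 0;0.03 0.83 0 0 0 0")

```text
t: 17.32
eef_pos: [0.5302, -0.2576, 0.2943]
tool_rot: [[0.996, -0.088, -0.005], [-0.088, -0.996, -0.001], [-0.005, 0.002, -1.0]]
force: [0.4, 0.7, -0.2]
gripper_width: 0.0853
```

```bash
python3 -c "
from brd import *
t=camera('top');print(boards(t)); cv2.imwrite('pics/t11.png',t[:,:,::-1])
im=camera('side');cv2.imwrite('pics/s11.png',im[:,:,::-1])
go([.530,-.337,.27],-.077+np.pi/2)
"
```

```text
[(array([ 0.50099546, -0.3346007 ], dtype=float32), np.float32(-0.08130324), [np.float32(48.748), np.float32(72.146065)]), (array([0.5487648 , 0.08202682], dtype=float32), np.float32(0.07432723), [np.float32(47.84819), np.float32(131.78108)]), (array([1.0424249, 0.1655852], dtype=float32), np.float32(1.5700904), [np.float32(31.414803), np.float32(1431.075)])]
t 17.42 p [ 0.5312 -0.2546  0.2939] yawy -1.655 q [-0.23  0.75  0.87  1.82 -0.71  0.92 -0.68] F [0.  1.2 0.2] w 0.0855
shift [0.058 0.823 0.238] turn [-0.001  0.01  -0.014] calls 1
```

View pics/s11.png

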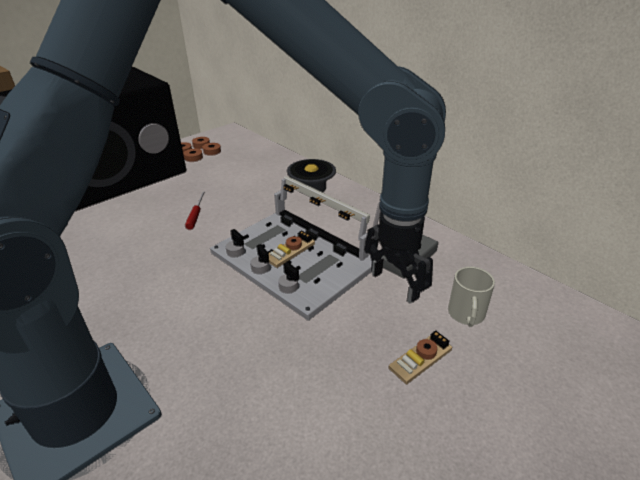

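View pics/t11.png

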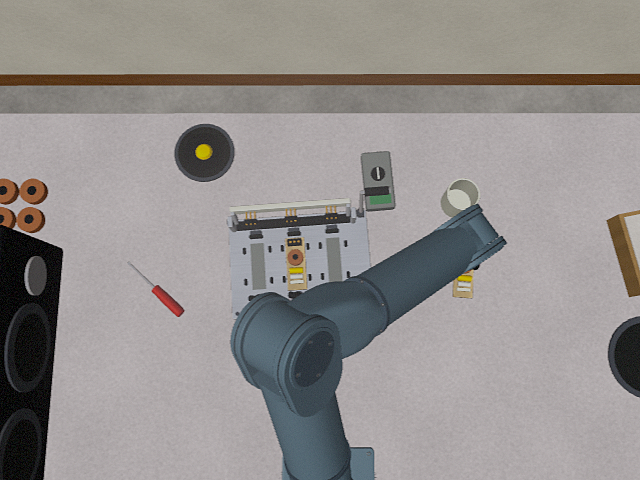

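>>> apply_moves(commands="0.05 0.4 0 0 0 -0.01;0.05 0.82 0 0 0 -0.01;0.05 0.82 0.23 0 0 -0.01;0.05 0.82 0.23 0 0 -0.01;0.05 0.82 0.23 0 0 -0.01;0.05 0.82 0.23 0 0 -0.01")

```text
t: 17.92
eef_pos: [0.5306, -0.3341, 0.2708]
tool_rot: [[0.997, -0.075, -0.005], [-0.075, -0.997, 0.003], [-0.005, -0.002, -1.0]]
force: [0.7, 0.3, 0.7]
gripper_width: 0.0854
```

```bash
python3 -c "
from brd import *
im=camera('side');crop(im,340,220,150,170,3.5,'s12.png')
go([.530,-.337,.1765],-.077+np.pi/2)
"
```

```text
t 17.97 p [ 0.5306 -0.3344  0.2712] yawy -1.646 q [-0.05  0.83  0.82  1.73 -0.74  0.93 -0.57] F [-0.   0.1 -0.2] w 0.0856
shift [0.    0.027 0.947] turn [-0.003  0.009  0.003] calls 1
```

View pics/s12.png

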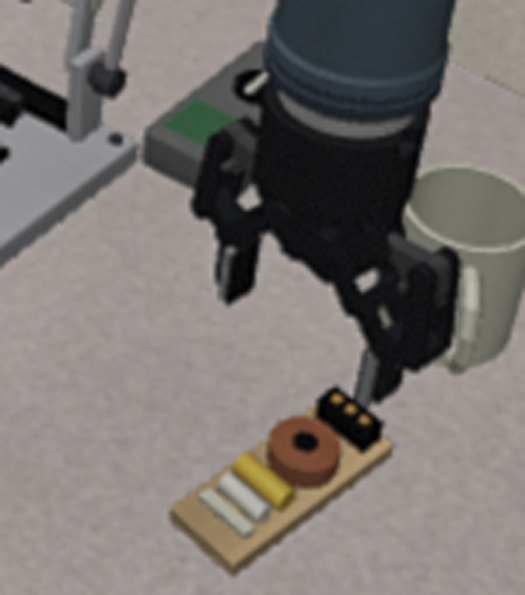

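>>> apply_moves(commands="0 0.03 0.35 0 0.009 0;0 0.03 0.7 0 0.009 0;0 0.03 0.85 0 0.009 0;0 0.03 0.94 0 0.009 0;0 0.03 0.94 0 0.009 0;0 0.03 0.94 0 0.009 0")

```text
t: 18.47
eef_pos: [0.5305, -0.3374, 0.1784]
tool_rot: [[0.997, -0.075, 0.001], [-0.075, -0.997, 0.001], [0.001, -0.001, -1.0]]
force: [0.4, 0.1, 0.0]
gripper_width: 0.0854
```

```bash
python3 -c "
from brd import *
im=camera('side');crop(im,340,220,150,170,3.5,'s13.png')
go([.530,-.337,.1765],-.077+np.pi/2)
"
```

```text
t 18.52 p [ 0.5306 -0.3377  0.1789] yawy -1.646 q [ 0.02  0.95  0.71  1.74 -0.84  0.79 -0.49] F [1.  0.7 0.4] w 0.0857
shift [-0.007 -0.007  0.024] turn [-0.001 -0.004  0.003] calls 1
```

View pics/s13.png

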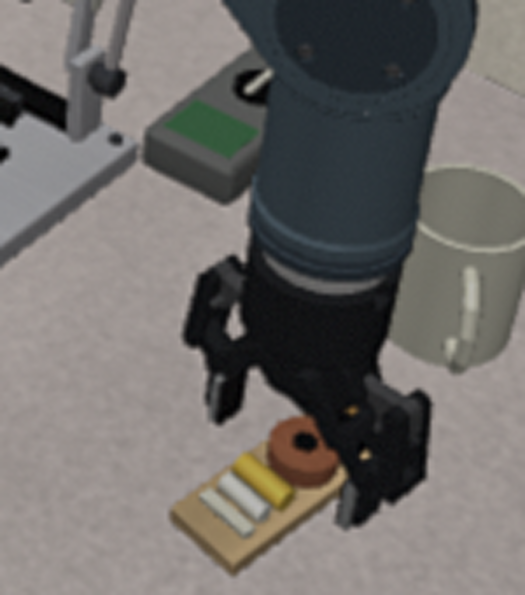

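>>> apply_moves(commands="0 0 0.02 0 0 0;0 0 0.02 0 0 0;0 0 0.02 0 0 0;0 0 0.02 0 0 0;0 0 0.02 0 0 0;0 0 0.02 0 0 0;0 0 0.02 0 0 0;0 0 0.02 0 0 0", grip=1, newtons=45)

```text
t: 19.18
eef_pos: [0.5309, -0.338, 0.1781]
tool_rot: [[0.997, -0.075, 0.003], [-0.075, -0.997, 0.0], [0.003, -0.0, -1.0]]
force: [-0.9, 2.3, 7.1]
gripper_width: 0.0461
```

>>> apply_moves(commands="0 0 -0.2 0 0 0;0 0 -0.45 0 0 0;0 0 -0.75 0 0 0;0 0 -1 0 0 0;0 0 -1 0 0 0;0 0 -1 0 0 0")

```text
t: 19.68
eef_pos: [0.5309, -0.3381, 0.2793]
tool_rot: [[0.997, -0.075, 0.006], [-0.075, -0.997, -0.001], [0.006, 0.0, -1.0]]
force: [-0.9, 0.6, -1.4]
gripper_width: 0.046
```

```bash
python3 -c "
from brd import *
im=camera('side');crop(im,340,220,150,170,3.5,'s14.png')
plan([*W(-.0045,-.095)[:2],.29],FY+np.pi/2,4,1)
"
```

```text
t 19.73 p [ 0.5305 -0.3375  0.2778] yawy -1.646 q [-0.05  0.82  0.83  1.72 -0.73  0.94 -0.57] F [-0.2  0.5 -3.3] w 0.0463
0 [-0.001 -0.811 -0.03 ] rz -0.3
1 [ 0.12  -0.802 -0.03 ] rz 0
2 [ 0.12  -0.802 -0.03 ] rz 0
3 [ 0.12  -0.802 -0.03 ] rz 0
```

View pics/s14.png

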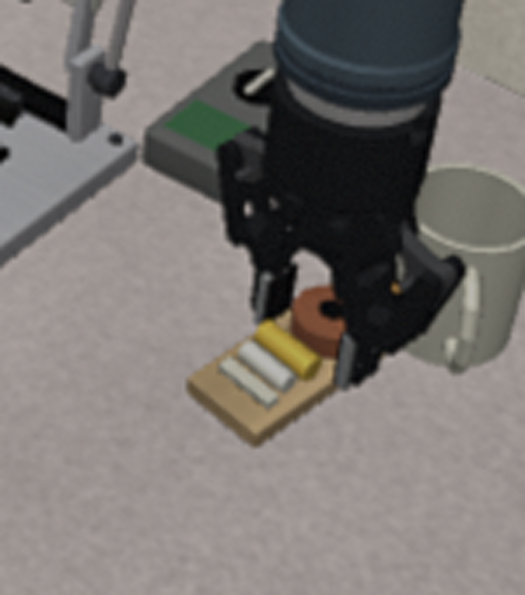

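>>> apply_moves(commands="0 -0.25 -0.1 0 0 -0.1;0 -0.5 -0.1 0 0 -0.2;0 -0.8 -0.1 0 0 -0.3;0 -0.8 -0.1 0 0 -0.3;0 -0.8 -0.1 0 0 -0.3")

```text
t: 20.15
eef_pos: [0.5367, -0.255, 0.286]
tool_rot: [[0.997, 0.078, 0.001], [0.078, -0.997, 0.004], [0.001, -0.004, -1.0]]
force: [-0.0, -0.9, -3.0]
gripper_width: 0.046
```

>>> apply_moves(commands="0.04 -0.25 -0.05 0 0 0;0.08 -0.5 -0.05 0 0 0;0.12 -0.8 -0.05 0 0 0;0.12 -0.8 -0.05 0 0 0;0.12 -0.8 -0.05 0 0 0")

```text
t: 20.57
eef_pos: [0.5424, -0.173, 0.2902]
tool_rot: [[0.997, 0.081, -0.001], [0.081, -0.997, 0.004], [-0.001, -0.004, -1.0]]
force: [-0.8, -1.8, -1.7]
gripper_width: 0.0463
```

>>> apply_moves(commands="0.04 -0.25 0 0 0 0;0.08 -0.5 0 0 0 0;0.12 -0.8 0 0 0 0;0.12 -0.8 0 0 0 0;0.12 -0.8 0 0 0 0")

```text
t: 20.98
eef_pos: [0.548, -0.0919, 0.2899]
tool_rot: [[0.997, 0.082, -0.002], [0.082, -0.997, 0.004], [-0.002, -0.004, -1.0]]
force: [-0.2, -1.0, -1.9]
gripper_width: 0.0462
```

```bash
python3 -c "
from brd import *
go([*W(-.0045,-.095)[:2],.26],FY+np.pi/2)
"
```

```text
t 20.98 p [ 0.548  -0.0919  0.2899] yawy -1.489 q [-0.52  0.7   0.85  1.91 -0.69  0.86 -0.8 ] F [-0.2 -1.  -1.9] w 0.0462
shift [ 0.129 -0.771  0.302] turn [-0.009  0.004  0.014] calls 1
```

>>> apply_moves(commands="0.04 -0.25 0 0 0 0.014;0.09 -0.5 0 0 0 0.014;0.13 -0.76 0 0 0 0.014;0.13 -0.76 0.15 0 0 0.014;0.13 -0.76 0.3 0 0 0.014;0.13 -0.76 0.3 0 0 0.014;0.13 -0.76 0.3 0 0 0.014")

```text
t: 21.57
eef_pos: [0.5539, -0.0175, 0.2594]
tool_rot: [[0.997, 0.071, -0.004], [0.071, -0.997, 0.002], [-0.004, -0.003, -1.0]]
force: [0.5, -0.1, -1.8]
gripper_width: 0.0461
```

```bash
python3 -c "
from brd import *
go([*W(-.0045,-.095)[:2],.23],FY+np.pi/2)
im=camera('side');crop(im,200,180,190,140,4.2,'s15.png')
"
```

```text
t 21.57 p [ 0.5539 -0.0175  0.2594] yawy -1.499 q [-0.63  0.74  0.81  1.93 -0.75  0.81 -0.9 ] F [ 0.5 -0.1 -1.8] w 0.0461
shift [ 0.009 -0.035  0.294] turn [-0.005  0.009 -0.007] calls 1
```

View pics/s15.png

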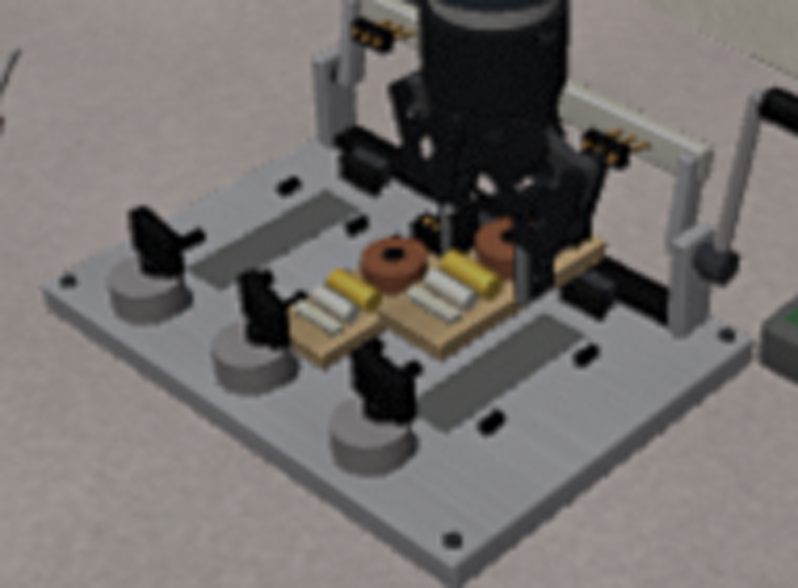

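>>> apply_moves(commands="0.01 -0.035 0 -0.005 0.009 -0.007;0.01 -0.035 0.1 -0.005 0.009 -0.007;0.01 -0.035 0.2 -0.005 0.009 -0.007;0.01 -0.035 0.28 -0.005 0.009 -0.007;0.01 -0.035 0.28 -0.005 0.009 -0.007;0.01 -0.035 0.28 -0.005 0.009 -0.007;0.01 -0.035 0.28 -0.005 0.009 -0.007")

```text
t: 22.2
eef_pos: [0.555, -0.0139, 0.2321]
tool_rot: [[0.997, 0.075, 0.002], [0.075, -0.997, 0.0], [0.002, 0.0, -1.0]]
force: [-0.0, -0.8, -2.4]
gripper_width: 0.0464
```

```bash
python3 -c "
from brd import *
go([*W(-.0045,-.095)[:2],.1975],FY+np.pi/2)
"
```

```text
t 22.20 p [ 0.555  -0.0139  0.2321] yawy -1.496 q [-0.61  0.78  0.77  1.93 -0.79  0.76 -0.87] F [-0.  -0.8 -2.4] w 0.0464
shift [-0.006 -0.001  0.346] turn [ 0.    -0.003 -0.001] calls 1
```

>>> apply_moves(commands="-0.005 0 0.1 0 0 0;-0.005 0 0.2 0 0 0;-0.005 0 0.28 0 0 0;-0.005 0 0.33 0 0 0;-0.005 0 0.345 0 0 0;-0.005 0 0.35 0 0 0;-0.005 0 0.35 0 0 0")

```text
t: 22.78
eef_pos: [0.5541, -0.0141, 0.198]
tool_rot: [[0.997, 0.075, -0.0], [0.075, -0.997, 0.002], [0.0, -0.002, -1.0]]
force: [-8.2, 2.4, 18.7]
gripper_width: 0.0459
```

```bash
python3 -c "
from brd import *
go([*W(-.0045,-.095)[:2],.1975],FY+np.pi/2)
im=camera('side');crop(im,200,180,190,140,4.2,'s16.png')
"
```

```text
t 22.78 p [ 0.5541 -0.0141  0.198 ] yawy -1.496 q [-0.57  0.83  0.71  1.94 -0.84  0.71 -0.84] F [-8.2  2.4 18.7] w 0.0459
shift [ 0.004 -0.002  0.005] turn [-0.005 -0.    -0.001] calls 1
```

View pics/s16.png

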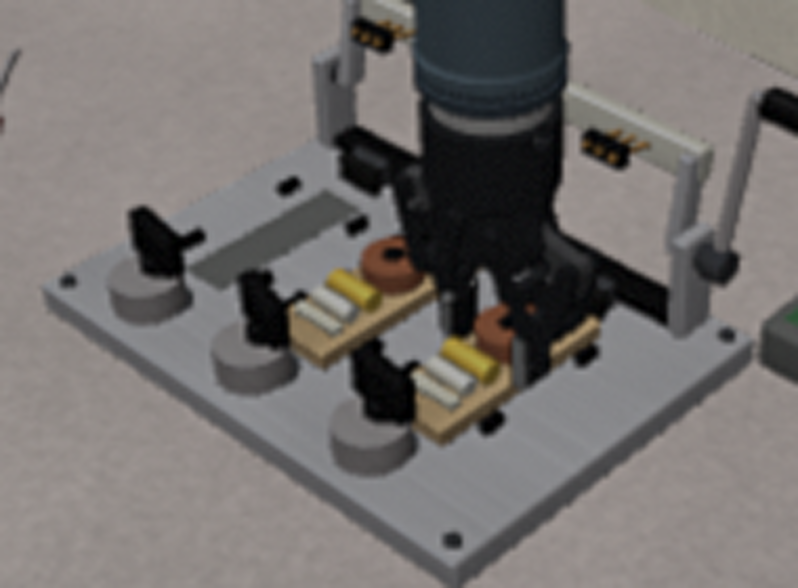

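>>> apply_moves(commands="0 0 -0.01 0 0 0;0 0 -0.01 0 0 0;0 0 -0.01 0 0 0")

```text
t: 23.08
eef_pos: [0.5541, -0.0141, 0.1987]
tool_rot: [[0.997, 0.075, -0.0], [0.075, -0.997, 0.002], [0.0, -0.002, -1.0]]
force: [0.8, 0.7, -2.4]
gripper_width: 0.0459
```

```bash
python3 -c "
from brd import *
go([*W(-.0045,-.095)[:2],.1975],FY+np.pi/2)
"
```

```text
t 23.08 p [ 0.5541 -0.0141  0.1987] yawy -1.496 q [-0.57  0.83  0.71  1.94 -0.84  0.71 -0.84] F [ 0.8  0.7 -2.4] w 0.0459
shift [ 0.004 -0.002  0.012] turn [-0.004 -0.    -0.001] calls 1
```

Just clear of the bed again; release.

>>> apply_moves(commands="0 0 0 0 0 0;0 0 0 0 0 0;0 0 0 0 0 0;0 0 0 0 0 0;0 0 0 0 0 0", grip=-0.5)

```text
t: 23.5
eef_pos: [0.5542, -0.0141, 0.1987]
tool_rot: [[0.997, 0.075, 0.0], [0.075, -0.997, 0.002], [0.0, -0.002, -1.0]]
force: [0.2, -0.5, -1.0]
gripper_width: 0.0641
```

>>> apply_moves(commands="0 0 -0.2 0 0 0;0 0 -0.5 0 0 0;0 0 -0.9 0 0 0;0 0 -0.9 0 0 0;0 0 -0.9 0 0 0")

```text
t: 23.92
eef_pos: [0.555, -0.0144, 0.2906]
tool_rot: [[0.997, 0.075, 0.004], [0.075, -0.997, 0.003], [0.004, -0.002, -1.0]]
force: [-0.3, 1.5, -0.3]
gripper_width: 0.0637
```

```bash
python3 -c "
from brd import *
im=camera('side');crop(im,200,180,190,140,4.2,'s17.png')
t=camera('top');crop(t,220,200,170,130,4.7,'t17.png')
st()
"
```

```text
t 24.02 p [ 0.5538 -0.0139  0.2882] yawy -1.496 q [-0.67  0.7   0.85  1.92 -0.7   0.85 -0.93] F [-0.4  0.7 -0.1] w 0.0644
```

View pics/s17.png

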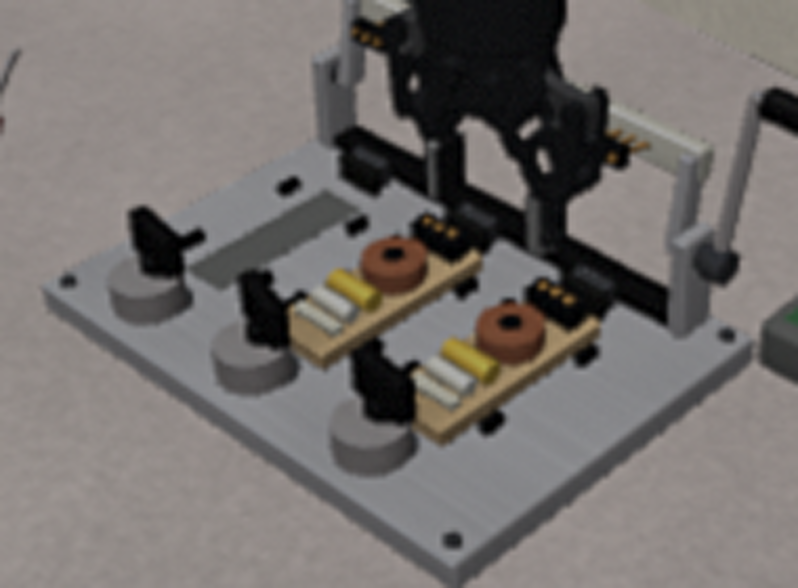

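View pics/t17.png

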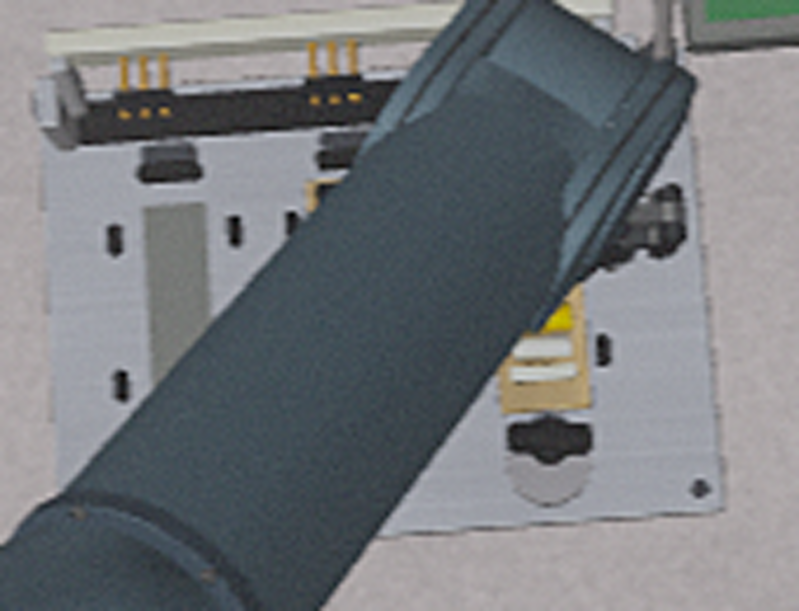

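```bash
python3 -c "
from h import *
t=cv2.imread('pics/top0.png')[:,:,::-1]
crop(t,240,280,115,35,6.5,'wings.png')
plan([*W(-.09,-.095)[:2],.29],FY-.04,4,4)
"
```

```text
t 24.02 p [ 0.5538 -0.0139  0.2882] yawy -1.496 q [-0.67  0.7   0.85  1.92 -0.7   0.85 -0.93] F [-0.4  0.7 -0.1] w 0.0644
0 [-0.212 -0.    -0.004] rz -0.765
1 [-0.197 -0.079 -0.004] rz -0.765
2 [-0.153 -0.147 -0.004] rz -0.765
3 [-0.087 -0.194 -0.004] rz -0.765
```

View pics/wings.png

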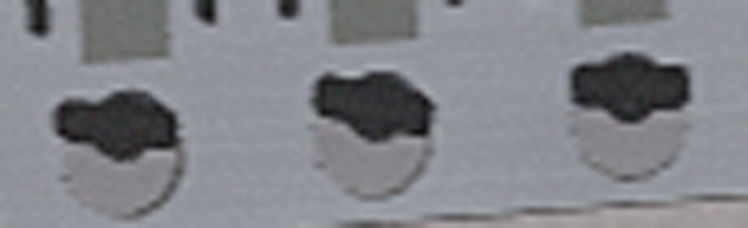

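>>> apply_moves(commands="-0.21 0 0 0 0 -0.76;-0.21 0 0 0 0 -0.76;-0.21 0 0 0 0 -0.76;-0.21 0 0 0 0 -0.76")

```text
t: 24.35
eef_pos: [0.5322, -0.0155, 0.2872]
tool_rot: [[0.896, 0.443, -0.003], [0.443, -0.896, 0.003], [-0.001, -0.004, -1.0]]
force: [1.0, -1.0, 0.1]
gripper_width: 0.064
```

>>> apply_moves(commands="-0.2 -0.08 0 0 0 -0.76;-0.2 -0.08 0 0 0 -0.76;-0.2 -0.08 0 0 0 -0.76;-0.2 -0.08 0 0 0 -0.76")

```text
t: 24.68
eef_pos: [0.5103, -0.0173, 0.2866]
tool_rot: [[0.667, 0.745, -0.004], [0.745, -0.667, 0.003], [-0.0, -0.005, -1.0]]
force: [0.0, -0.1, -0.4]
gripper_width: 0.0641
```

>>> apply_moves(commands="-0.15 -0.15 0 0 0 -0.76;-0.15 -0.15 0 0 0 -0.76;-0.15 -0.15 0 0 0 -0.76;-0.15 -0.15 0 0 0 -0.76")

```text
t: 25.02
eef_pos: [0.4889, -0.0185, 0.2862]
tool_rot: [[0.345, 0.939, -0.005], [0.939, -0.345, 0.004], [0.002, -0.006, -1.0]]
force: [0.6, -1.2, -0.2]
gripper_width: 0.0641
```

```bash
python3 -c "
from h import *
go([*W(-.09,-.095)[:2],.29],FY-.04)
"
```

```text
t 25.02 p [ 0.4889 -0.0185  0.2862] yawy -0.352 q [-0.51  0.51  0.58  2.07 -0.44  0.69  0.01] F [ 0.6 -1.2 -0.2] w 0.0641
shift [-0.085 -0.179 -0.037] turn [-0.011 -0.006 -0.775] calls 1
```

>>> apply_moves(commands="-0.085 -0.18 0 -0.01 0 -0.77;-0.085 -0.18 0 -0.01 0 -0.77;-0.085 -0.18 0 -0.01 0 -0.77;-0.085 -0.18 0 -0.01 0 -0.77;-0.085 -0.18 0 -0.01 0 -0.77")

```text
t: 25.43
eef_pos: [0.4693, -0.0203, 0.286]
tool_rot: [[-0.025, 1.0, -0.001], [1.0, 0.025, 0.003], [0.003, -0.001, -1.0]]
force: [-0.2, -0.3, -0.3]
gripper_width: 0.0642
```

```bash
python3 -c "
from h import *
go([*W(-.09,-.095)[:2],.226],FY-.04)
im=camera('side');crop(im,200,180,190,140,4.2,'s18.png')
t=camera('top');crop(t,220,200,170,130,4.7,'t18.png')
"
```

```text
t 25.43 p [ 0.4693 -0.0203  0.286 ] yawy 0.025 q [-0.44  0.46  0.48  2.12 -0.36  0.65  0.31] F [-0.2 -0.3 -0.3] w 0.0642
shift [-0.002 -0.     0.6  ] turn [-0.001 -0.007 -0.021] calls 1
```

View pics/s18.png

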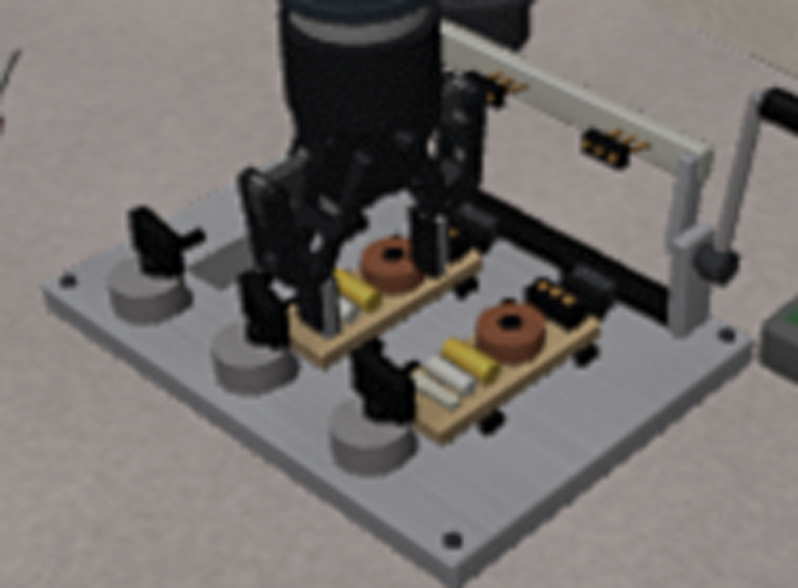

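View pics/t18.png

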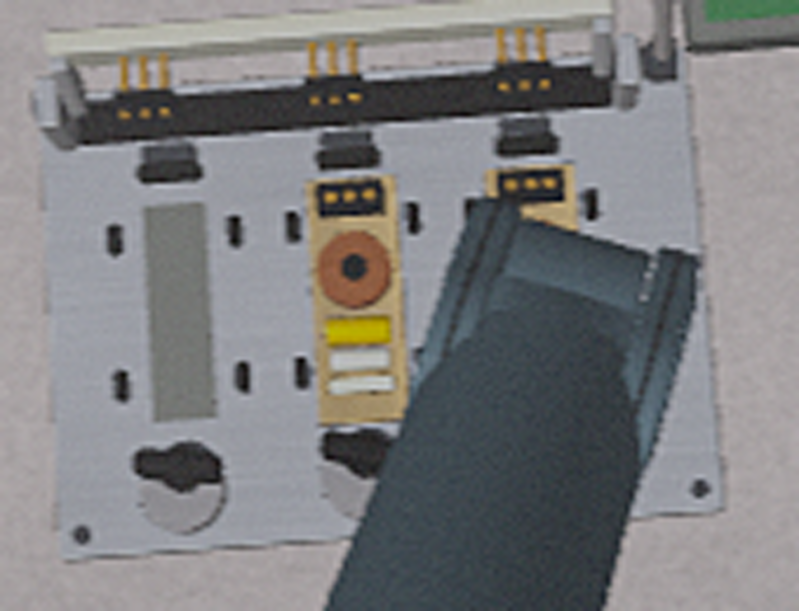

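>>> apply_moves(commands="0 0 0.1 0 0 -0.02;0 0 0.2 0 0 -0.02;0 0 0.4 0 0 -0.02;0 0 0.6 0 0 -0.02;0 0 0.6 0 0 -0.02;0 0 0.6 0 0 -0.02", grip=0)

```text
t: 26.03
eef_pos: [0.4685, -0.0202, 0.2249]
tool_rot: [[-0.035, 0.999, -0.004], [0.999, 0.035, 0.002], [0.003, -0.004, -1.0]]
force: [0.0, -0.5, 0.8]
gripper_width: 0.0427
```

>>> apply_moves(commands="0 0 0 0 0 0;0 0 0 0 0 0;0 0 0 0 0 0;0 0 0 0 0 0;0 0 0 0 0 0;0 0 0 0 0 0;0 0 0 0 0 0", grip=1, newtons=40)

```text
t: 26.62
eef_pos: [0.4698, -0.0203, 0.2258]
tool_rot: [[-0.035, 0.999, -0.0], [0.999, 0.035, 0.002], [0.002, -0.0, -1.0]]
force: [5.2, -0.2, 4.4]
gripper_width: 0.0132
```

```bash
python3 -c "
from h import *
go([*W(-.09,-.095)[:2],.226],FY-.54)
im=camera('side');crop(im,200,180,190,140,4.2,'s19.png')
"
```

```text
t 26.62 p [ 0.4698 -0.0203  0.2258] yawy 0.035 q [-0.37  0.57  0.39  2.13 -0.44  0.51  0.39] F [ 5.2 -0.2  4.4] w 0.0132
shift [ 0.    -0.006 -0.002] turn [-0.001 -0.005  1.   ] calls 1
```

View pics/s19.png

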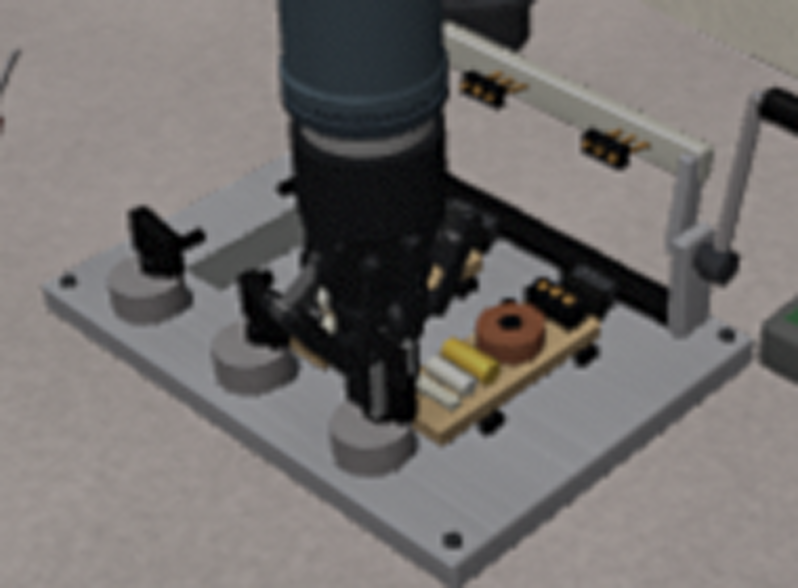

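>>> apply_moves(commands="0 -0.005 -0.01 0 0 0.25;0 -0.005 -0.01 0 0 0.5;0 -0.005 -0.01 0 0 0.75;0 -0.005 -0.01 0 0 1;0 -0.005 -0.01 0 0 1;0 -0.005 -0.01 0 0 1")

```text
t: 27.17
eef_pos: [0.4698, -0.0199, 0.226]
tool_rot: [[0.449, 0.894, 0.001], [0.894, -0.449, 0.001], [0.001, 0.0, -1.0]]
force: [9.7, -0.8, -19.6]
gripper_width: 0.0132
```

```bash
python3 -c "
from h import *
go([*W(-.09,-.095)[:2],.227],FY-1.04)
im=camera('side');crop(im,200,180,190,140,4.2,'s20.png')
"
```

```text
t 27.17 p [ 0.4698 -0.0199  0.226 ] yawy -0.465 q [-0.47  0.6   0.53  2.14 -0.58  0.54  0.02] F [  9.7  -0.8 -19.6] w 0.0132
shift [-0.006 -0.004 -0.01 ] turn [ 0.    -0.002  0.999] calls 1
```

View pics/s20.png

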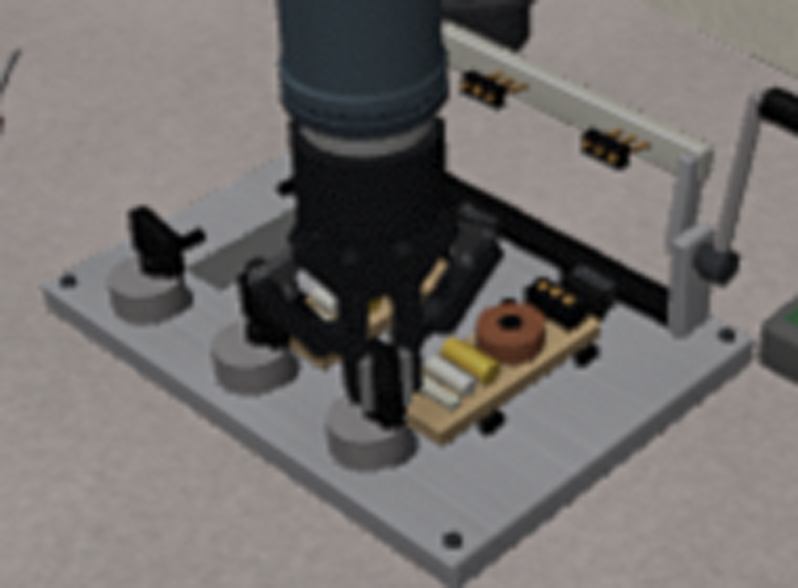

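>>> apply_moves(commands="0.002 0.004 0.006 0 0 0.25;0.002 0.004 0.006 0 0 0.5;0.002 0.004 0.006 0 0 0.75;0.002 0.004 0.006 0 0 1;0.002 0.004 0.006 0 0 1;0.002 0.004 0.006 0 0 1")

```text
t: 27.72
eef_pos: [0.4701, -0.0201, 0.2258]
tool_rot: [[0.823, 0.569, 0.001], [0.569, -0.823, 0.001], [0.001, -0.001, -1.0]]
force: [1.2, -0.5, 6.2]
gripper_width: 0.0132
```

>>> apply_moves(commands="0 0 0 0 0 0.25;0 0 0 0 0 0.5;0 0 0 0 0 0.75;0 0 0 0 0 1;0 0 0 0 0 1;0 0 0 0 0 1")

```text
t: 28.22
eef_pos: [0.4701, -0.0202, 0.2258]
tool_rot: [[0.994, 0.108, 0.001], [0.108, -0.994, 0.001], [0.001, -0.001, -1.0]]
force: [3.4, -2.0, -0.5]
gripper_width: 0.0131
```

```bash
python3 -c "
from h import *
go([*W(-.09,-.095)[:2],.226],FY-2.04)
im=camera('side');crop(im,200,180,190,140,4.2,'s21.png')
"
```

```text
t 28.22 p [ 0.4701 -0.0202  0.2258] yawy -1.463 q [-0.65  0.69  0.78  2.15 -0.85  0.64 -0.73] F [ 3.4 -2.  -0.5] w 0.0131
shift [-0.009  0.    -0.002] turn [-1.000e-03 -1.000e-03  1.004e+00] calls 2
```

View pics/s21.png

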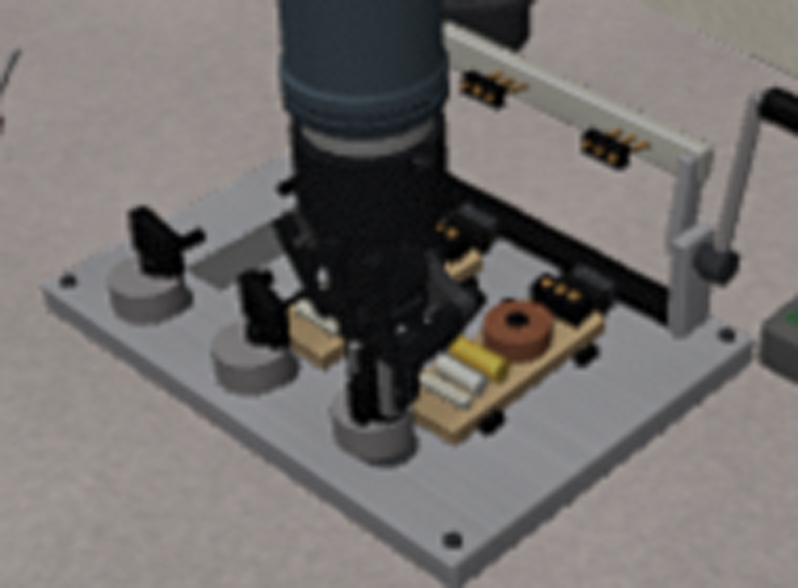

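>>> apply_moves(commands="0 0 0 0 0 0.25;0 0 0 0 0 0.5;0 0 0 0 0 0.75;0 0 0 0 0 1;0 0 0 0 0 1;0 0 0 0 0 1")

```text
t: 28.77
eef_pos: [0.47, -0.0204, 0.2258]
tool_rot: [[0.926, -0.377, 0.001], [-0.377, -0.926, 0.0], [0.001, -0.001, -1.0]]
force: [4.0, -1.9, -0.6]
gripper_width: 0.0132
```

```bash
python3 -c "
from h import *
go([*W(-.09,-.095)[:2],.226],FY-2.54)
"
```

```text
t 28.77 p [ 0.47   -0.0204  0.2258] yawy -1.958 q [-0.73  0.76  0.89  2.15 -0.96  0.71 -1.13] F [ 4.  -1.9 -0.6] w 0.0132
shift [-0.008  0.002 -0.002] turn [-2.000e-03 -1.000e-03  1.014e+00] calls 2
```

>>> apply_moves(commands="0 0 0 0 0 0.25;0 0 0 0 0 0.5;0 0 0 0 0 0.75;0 0 0 0 0 0.95;0 0 0 0 0 0.95;0 0 0 0 0 0.95;0 0 0 0 0 0.95")

```text
t: 29.35
eef_pos: [0.4699, -0.0205, 0.2258]
tool_rot: [[0.654, -0.756, 0.001], [-0.756, -0.654, 0.001], [0.0, -0.001, -1.0]]
force: [3.1, -2.4, -0.5]
gripper_width: 0.0129
```

```bash
python3 -c "
from h import *
go([*W(-.09,-.095)[:2],.226],FY-2.54)
im=camera('side');crop(im,200,180,190,140,4.2,'s22.png')
"
```

```text
t 29.35 p [ 0.4699 -0.0205  0.2258] yawy -2.428 q [-0.79  0.82  0.99  2.15 -1.05  0.78 -1.52] F [ 3.1 -2.4 -0.5] w 0.0129
shift [-0.007  0.004 -0.002] turn [-0.002 -0.     0.073] calls 1
```

View pics/s22.png

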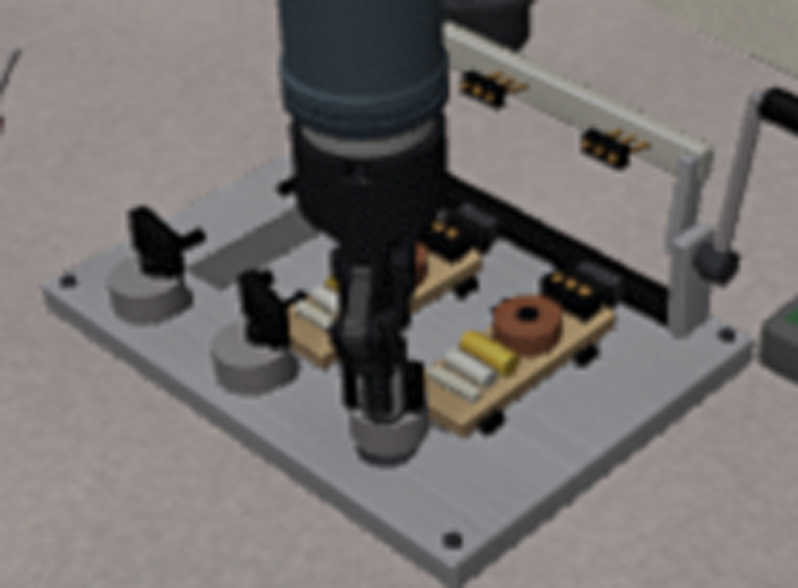

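>>> apply_moves(commands="0 0 0 0 0 0;0 0 0 0 0 0;0 0 0 0 0 0;0 0 0 0 0 0;0 0 0 0 0 0", grip=0.1)

```text
t: 29.82
eef_pos: [0.4697, -0.0204, 0.2257]
tool_rot: [[0.654, -0.757, 0.0], [-0.757, -0.654, 0.001], [-0.001, -0.001, -1.0]]
force: [-0.6, 0.3, 1.0]
gripper_width: 0.0385
```

>>> apply_moves(commands="0 0 -0.2 0 0 0;0 0 -0.4 0 0 0;0 0 -0.6 0 0 0;0 0 -0.6 0 0 0;0 0 -0.6 0 0 0")

```text
t: 30.23
eef_pos: [0.4699, -0.0202, 0.2861]
tool_rot: [[0.655, -0.756, 0.001], [-0.756, -0.655, 0.002], [-0.0, -0.002, -1.0]]
force: [-0.6, 0.5, 0.9]
gripper_width: 0.0383
```

```bash
python3 -c "
from h import *
st()
plan([*W(-.09,0)[:2],.29],FY-.25,5,5)
im=camera('side');crop(im,200,180,190,140,4.2,'s23.png')
"
```

```text
t 30.23 p [ 0.4699 -0.0202  0.2861] yawy -2.428 q [-0.88  0.74  1.13  2.13 -0.92  0.88 -1.61] F [-0.6  0.5  0.9] w 0.0383
t 30.23 p [ 0.4699 -0.0202  0.2861] yawy -2.428 q [-0.88  0.74  1.13  2.13 -0.92  0.88 -1.61] F [-0.6  0.5  0.9] w 0.0383
0 [-0.153 -0.112 -0.008] rz 0.355
1 [-0.171 -0.083 -0.008] rz 0.355
2 [-0.183 -0.052 -0.008] rz 0.355
3 [-0.189 -0.019 -0.008] rz 0.355
4 [-0.189  0.015 -0.008] rz 0.355
```

View pics/s23.png

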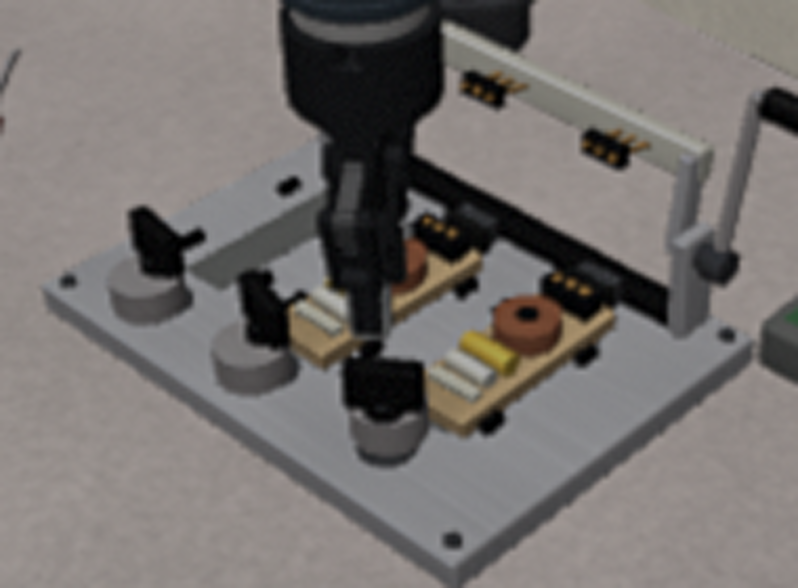

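>>> apply_moves(commands="0 0 0 0 0 -0.25;0 0 0 0 0 -0.5;0 0 0 0 0 -0.75;0 0 0 0 0 -1;0 0 0 0 0 -1")

```text
t: 30.7
eef_pos: [0.4691, -0.0201, 0.2847]
tool_rot: [[0.938, -0.346, -0.001], [-0.346, -0.938, 0.003], [-0.002, -0.002, -1.0]]
force: [0.5, 0.0, 0.1]
gripper_width: 0.038
```

>>> apply_moves(commands="0 0 0 0 0 -0.25;0 0 0 0 0 -0.5;0 0 0 0 0 -0.75;0 0 0 0 0 -1;0 0 0 0 0 -1")

```text
t: 31.12
eef_pos: [0.4688, -0.0201, 0.2842]
tool_rot: [[0.989, 0.147, -0.002], [0.147, -0.989, 0.003], [-0.002, -0.004, -1.0]]
force: [0.4, 0.2, 0.8]
gripper_width: 0.0385
```

>>> apply_moves(commands="0 0 0 0 0 -0.25;0 0 0 0 0 -0.5;0 0 0 0 0 -0.75;0 0 0 0 0 -1;0 0 0 0 0 -1")

```text
t: 31.53
eef_pos: [0.4685, -0.0202, 0.2838]
tool_rot: [[0.799, 0.602, -0.003], [0.602, -0.799, 0.004], [-0.0, -0.005, -1.0]]
force: [0.6, 0.3, 0.3]
gripper_width: 0.0384
```

>>> apply_moves(commands="0 0 0 0 0 -0.25;0 0 0 0 0 -0.5;0 0 0 0 0 -0.75;0 0 0 0 0 -0.9;0 0 0 0 0 -0.9")

```text
t: 31.95
eef_pos: [0.4683, -0.0202, 0.2833]
tool_rot: [[0.462, 0.887, -0.005], [0.887, -0.462, 0.004], [0.002, -0.006, -1.0]]
force: [-0.6, -0.2, -0.4]
gripper_width: 0.0382
```

```bash
python3 -c "
from h import *
im=camera('top');crop(im,220,200,170,130,4.7,'t24.png')
go([*W(-.09,0)[:2],.286],FY-.25)
"
```

```text
t 32.00 p [ 0.4683 -0.0202  0.2834] yawy -0.483 q [-0.56  0.5   0.64  2.12 -0.49  0.67 -0.07] F [ 0.2 -0.   0.6] w 0.0386
shift [ 0.81  -0.495 -0.022] turn [-0.011 -0.005 -0.617] calls 1
```

View pics/t24.png

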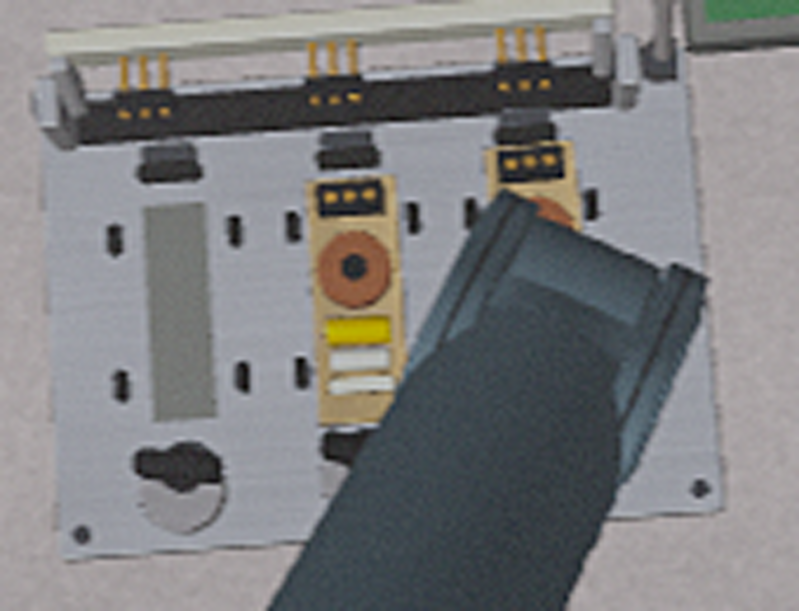

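>>> apply_moves(commands="0.27 -0.16 0 -0.01 0 -0.2;0.54 -0.33 0 -0.01 0 -0.4;0.81 -0.495 0 -0.01 0 -0.6;0.81 -0.495 0 -0.01 0 -0.6;0.81 -0.495 0 -0.01 0 -0.6;0.81 -0.495 0 -0.01 0 -0.6")

```text
t: 32.5
eef_pos: [0.462, 0.0741, 0.2836]
tool_rot: [[0.187, 0.982, -0.0], [0.982, -0.187, 0.002], [0.002, -0.001, -1.0]]
force: [0.2, 0.5, 0.9]
gripper_width: 0.0386
```

```bash
python3 -c "
from h import *
im=camera('top');crop(im,220,200,170,130,4.7,'t25.png')
im=camera('side');crop(im,200,180,190,140,4.2,'s25.png')
go([*(W(-.09,0)[:2]+[.0005,0]),.226],FY-.25)
"
```

```text
t 32.60 p [0.4621 0.0733 0.2837] yawy -0.188 q [-0.71  0.48  0.57  2.12 -0.43  0.65 -0.04] F [ 0.2 -0.4  0. ] w 0.0386
shift [0.011 0.003 0.577] turn [-0.001 -0.003 -0.027] calls 1
```

View pics/s25.png

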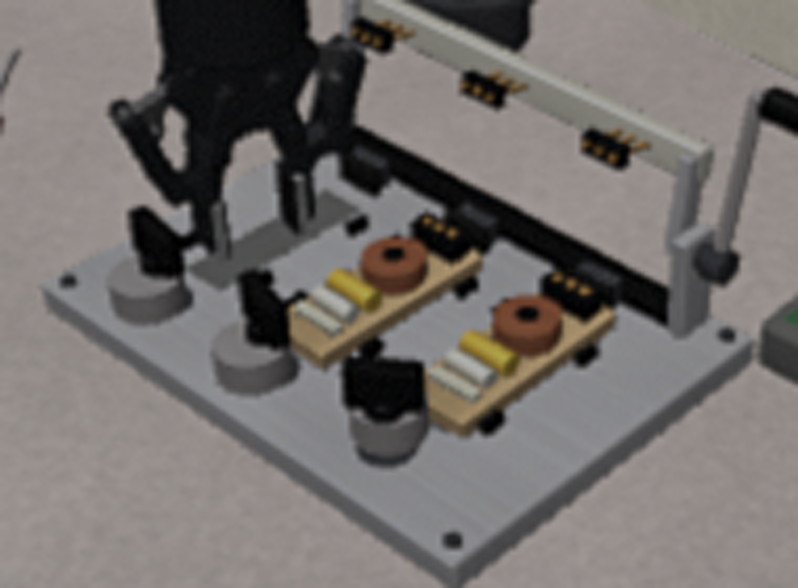

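View pics/t25.png

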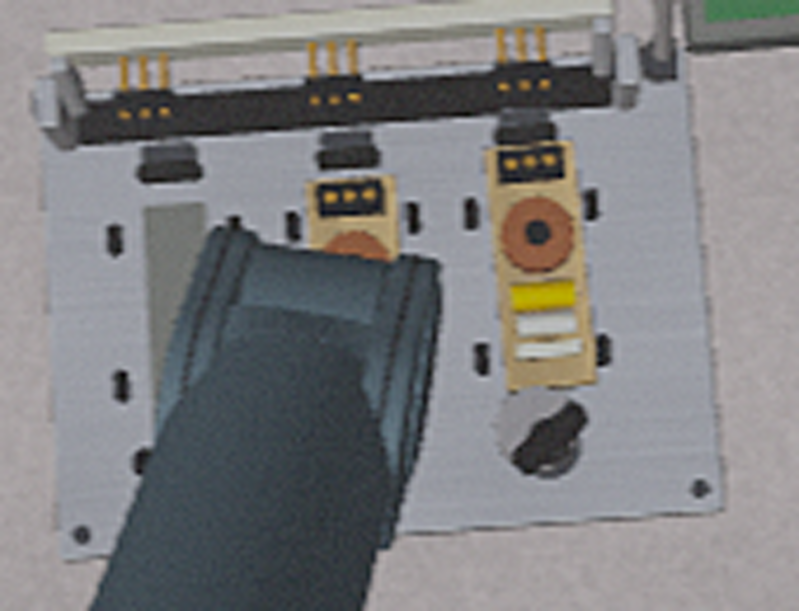

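>>> apply_moves(commands="0.01 0 0.1 0 0 -0.02;0.01 0 0.2 0 0 -0.02;0.01 0 0.4 0 0 -0.02;0.01 0 0.57 0 0 -0.02;0.01 0 0.57 0 0 -0.02;0.01 0 0.57 0 0 -0.02", grip=0)

```text
t: 33.1
eef_pos: [0.4617, 0.0736, 0.2256]
tool_rot: [[0.179, 0.984, -0.003], [0.984, -0.179, 0.001], [0.0, -0.003, -1.0]]
force: [-1.0, 0.2, 0.8]
gripper_width: 0.0431
```

>>> apply_moves(commands="0 0 0 0 0 0;0 0 0 0 0 0;0 0 0 0 0 0;0 0 0 0 0 0;0 0 0 0 0 0;0 0 0 0 0 0;0 0 0 0 0 0", grip=1, newtons=40)

```text
t: 33.68
eef_pos: [0.4624, 0.0734, 0.2263]
tool_rot: [[0.18, 0.984, -0.001], [0.984, -0.18, 0.001], [0.001, -0.001, -1.0]]
force: [1.1, -3.2, 7.1]
gripper_width: 0.0131
```

```bash
python3 -c "
from h import *
go([*(W(-.09,0)[:2]+[.0005,0]),.226],FY-.75)
im=camera('side');crop(im,200,180,190,140,4.2,'s26.png')
"
```

```text
t 33.68 p [0.4624 0.0734 0.2263] yawy -0.181 q [-0.63  0.59  0.47  2.14 -0.52  0.53  0.05] F [ 1.1 -3.2  7.1] w 0.0131
shift [ 0.011 -0.001  0.003] turn [-0.002 -0.001  0.989] calls 1
```

View pics/s26.png

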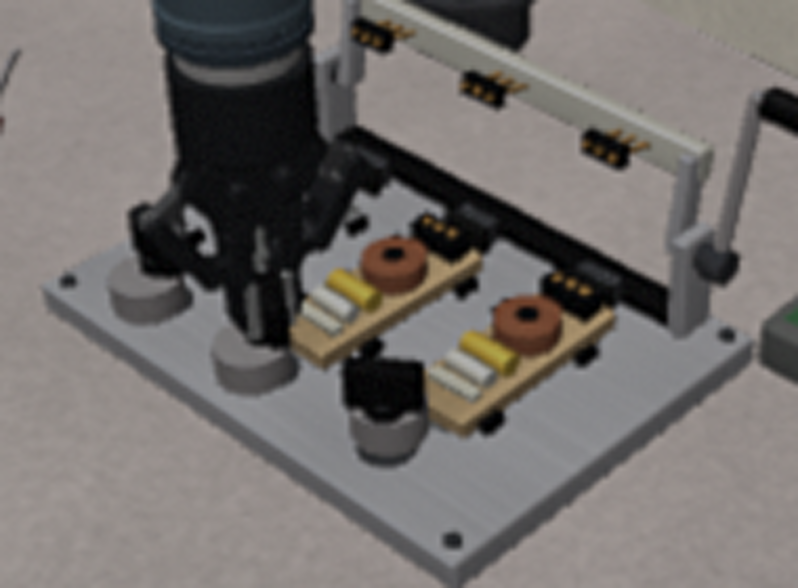

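>>> apply_moves(commands="0.005 0 0 0 0 0.25;0.008 0 0 0 0 0.5;0.008 0 0 0 0 0.75;0.008 0 0 0 0 1;0.008 0 0 0 0 1;0.008 0 0 0 0 1")

```text
t: 34.23
eef_pos: [0.4621, 0.0737, 0.2263]
tool_rot: [[0.629, 0.777, -0.002], [0.777, -0.629, -0.0], [-0.001, -0.001, -1.0]]
force: [-0.3, -3.1, 4.5]
gripper_width: 0.0135
```

>>> apply_moves(commands="0 0 0 0 0 0.25;0 0 0 0 0 0.5;0 0 0 0 0 0.75;0 0 0 0 0 1;0 0 0 0 0 1;0 0 0 0 0 1")

```text
t: 34.73
eef_pos: [0.4619, 0.0741, 0.2263]
tool_rot: [[0.924, 0.382, -0.002], [0.382, -0.924, 0.0], [-0.002, -0.001, -1.0]]
force: [-1.2, -1.0, 3.9]
gripper_width: 0.0132
```

```bash
python3 -c "
from h import *
go([*(W(-.09,0)[:2]+[.0005,0]),.226],FY-1.75)
"
```

```text
t 34.73 p [0.4619 0.0741 0.2263] yawy -1.179 q [-0.82  0.67  0.72  2.15 -0.79  0.62 -0.7 ] F [-1.2 -1.   3.9] w 0.0132
shift [ 0.007 -0.001  0.003] turn [-0.001  0.005  0.992] calls 1
```

>>> apply_moves(commands="0 0 0 0 0 0.25;0 0 0 0 0 0.5;0 0 0 0 0 0.75;0 0 0 0 0 1;0 0 0 0 0 1;0 0 0 0 0 1")

```text
t: 35.23
eef_pos: [0.4619, 0.0746, 0.2263]
tool_rot: [[0.994, -0.106, -0.003], [-0.106, -0.994, 0.001], [-0.003, -0.001, -1.0]]
force: [-0.0, -0.3, 4.1]
gripper_width: 0.0135
```

>>> apply_moves(commands="0 0 0 0 0 0.25;0 0 0 0 0 0.5;0 0 0 0 0 0.75;0 0 0 0 0 1;0 0 0 0 0 1;0 0 0 0 0 1")

```text
t: 35.73
eef_pos: [0.4621, 0.075, 0.2263]
tool_rot: [[0.824, -0.567, -0.003], [-0.567, -0.824, 0.001], [-0.003, 0.0, -1.0]]
force: [-0.2, 0.2, 4.8]
gripper_width: 0.0129
```

```bash
python3 -c "
from h import *
go([*(W(-.09,0)[:2]+[.0005,0]),.226],FY-2.5)
im=camera('side');crop(im,200,180,190,140,4.2,'s27.png')
"
```

```text
t 35.73 p [0.4621 0.075  0.2263] yawy -2.174 q [-0.97  0.79  0.95  2.16 -1.02  0.75 -1.5 ] F [-0.2  0.2  4.8] w 0.0129
shift [0.007 0.002 0.003] turn [0.001 0.006 0.502] calls 1
```

View pics/s27.png

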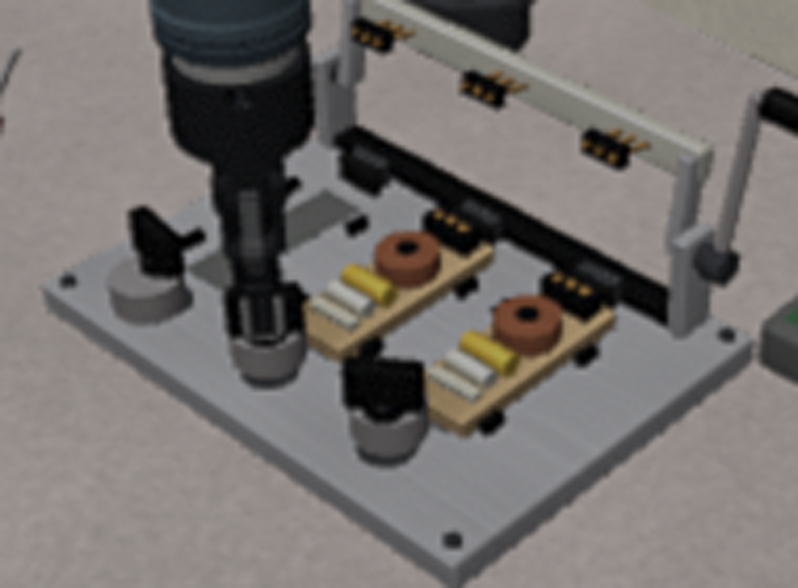

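>>> apply_moves(commands="0 0 0 0 0 0.25;0 0 0 0 0 0.5;0 0 0 0 0 0.52;0 0 0 0 0 0.52;0 0 0 0 0 0.52")

```text
t: 36.2
eef_pos: [0.4622, 0.0752, 0.2263]
tool_rot: [[0.652, -0.758, -0.002], [-0.758, -0.652, 0.002], [-0.003, 0.0, -1.0]]
force: [1.0, -0.1, 2.7]
gripper_width: 0.0128
```

>>> apply_moves(commands="0 0 0 0 0 0;0 0 0 0 0 0;0 0 0 0 0 0;0 0 0 0 0 0;0 0 0 0 0 0", grip=0.1)

```text
t: 36.62
eef_pos: [0.4621, 0.0752, 0.2262]
tool_rot: [[0.652, -0.758, -0.003], [-0.758, -0.652, 0.002], [-0.003, 0.001, -1.0]]
force: [-0.1, -0.7, 0.3]
gripper_width: 0.0381
```

>>> apply_moves(commands="0 0 -0.15 0 0 0;0 0 -0.32 0 0 0;0 0 -0.32 0 0 0;0 0 -0.32 0 0 0")

```text
t: 36.95
eef_pos: [0.4623, 0.0753, 0.2585]
tool_rot: [[0.652, -0.758, -0.002], [-0.758, -0.652, 0.003], [-0.003, -0.0, -1.0]]
force: [-0.4, -0.3, 0.9]
gripper_width: 0.0385
```

```bash
python3 -c "
from h import *
go([*(W(-.09,0)[:2]+[.0005,0]),.226],FY-2.5)
im=camera('side');crop(im,200,180,190,140,4.2,'s28.png')
"
```

```text
t 36.95 p [0.4623 0.0753 0.2585] yawy -2.431 q [-1.05  0.78  1.08  2.15 -0.99  0.84 -1.76] F [-0.4 -0.3  0.9] w 0.0385
shift [0.009 0.003 0.325] turn [-0.001  0.006 -0.012] calls 1
```

View pics/s28.png

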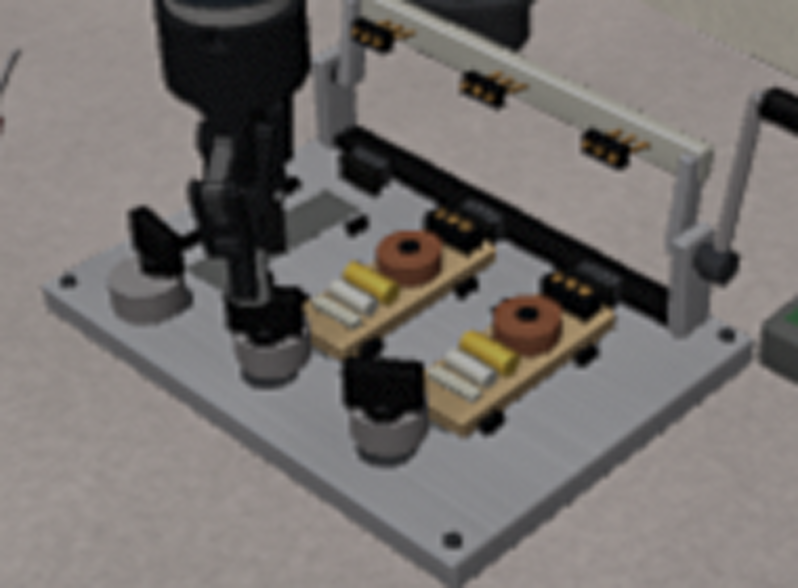

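>>> apply_moves(commands="0 0 0 0 0 -0.25;0 0 0 0 0 -0.5;0 0 0 0 0 -0.75;0 0 0 0 0 -1;0 0 0 0 0 -1")

```text
t: 37.42
eef_pos: [0.4617, 0.0752, 0.2575]
tool_rot: [[0.937, -0.349, -0.004], [-0.349, -0.937, 0.003], [-0.004, -0.002, -1.0]]
force: [0.4, -0.6, 0.4]
gripper_width: 0.0383
```

>>> apply_moves(commands="0 0 0 0 0 -0.25;0 0 0 0 0 -0.5;0 0 -0.2 0 0 -0.75;0 0 -0.4 0 0 -1;0 0 -0.5 0 0 -1;0 0 -0.5 0 0 -1")

```text
t: 37.92
eef_pos: [0.4625, 0.0752, 0.3087]
tool_rot: [[0.99, 0.138, -0.001], [0.138, -0.99, 0.005], [-0.001, -0.005, -1.0]]
force: [1.0, -0.8, -0.3]
gripper_width: 0.0386
```

>>> apply_moves(commands="0 0 0 0 0 -0.25;0 0 0 0 0 -0.5;0 0 -0.2 0 0 -0.75;0 0 -0.4 0 0 -1;0 0 -0.5 0 0 -1;0 0 -0.5 0 0 -1")

```text
t: 38.42
eef_pos: [0.4631, 0.0752, 0.3595]
tool_rot: [[0.807, 0.59, 0.001], [0.59, -0.807, 0.007], [0.005, -0.005, -1.0]]
force: [0.2, -0.3, 0.3]
gripper_width: 0.0382
```

>>> apply_moves(commands="0 0 0 0 0 -0.25;0 0 0 0 0 -0.5;0 0 -0.2 0 0 -0.75;0 0 -0.4 0 0 -1;0 0 -0.5 0 0 -1;0 0 -0.5 0 0 -1")

```text
t: 38.92
eef_pos: [0.4635, 0.0751, 0.4101]
tool_rot: [[0.431, 0.902, 0.002], [0.902, -0.431, 0.008], [0.009, -0.001, -1.0]]
force: [0.3, 0.3, -0.9]
gripper_width: 0.0389
```

```bash
python3 -c "
from h import *
plan([*W(.126,-.2015)[:2],.42],FY,4,1)
im=camera('side');cv2.imwrite('pics/s29.png',im[:,:,::-1])
"
```

```text
t 38.92 p [0.4635 0.0751 0.4101] yawy -0.446 q [-0.98  0.29  0.87  2.03 -0.29  0.94 -0.4 ] F [ 0.3  0.3 -0.9] w 0.0389
0 [-0.171  0.717 -0.025] rz -1.042
1 [-0.505  0.536 -0.025] rz 0
2 [-0.505  0.536 -0.025] rz 0
3 [-0.505  0.536 -0.025] rz 0
```

View pics/s29.png

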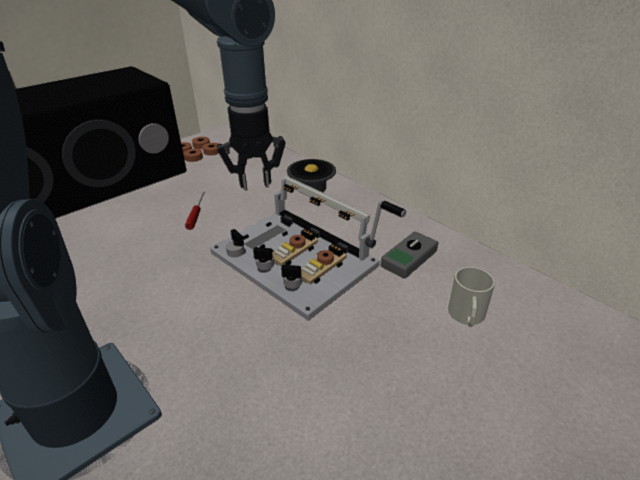

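>>> apply_moves(commands="-0.17 0.72 -0.05 0 0 -0.5;-0.17 0.72 -0.05 0 0 -1;-0.17 0.72 -0.05 0 0 -1;-0.17 0.72 -0.05 0 0 -1;-0.17 0.72 -0.05 0 0 -1", grip=-1)

```text
t: 39.38
eef_pos: [0.5205, 0.0285, 0.4118]
tool_rot: [[-0.054, 0.999, -0.002], [0.999, 0.054, 0.007], [0.007, -0.001, -1.0]]
force: [-0.8, 0.5, -0.3]
gripper_width: 0.0857
```

>>> apply_moves(commands="-0.5 0.53 0 0 0 0;-0.5 0.53 0 0 0 0;-0.5 0.53 0 0 0 0;-0.5 0.53 0 0 0 0")

```text
t: 39.72
eef_pos: [0.5763, -0.0194, 0.4097]
tool_rot: [[-0.046, 0.999, -0.004], [0.999, 0.046, 0.006], [0.006, -0.004, -1.0]]
force: [-0.8, 0.2, 0.1]
gripper_width: 0.0855
```

>>> apply_moves(commands="-0.5 0.53 0 0 0 0;-0.5 0.53 0 0 0 0;-0.5 0.53 0 0 0 0;-0.5 0.53 0 0 0 0")

```text
t: 40.05
eef_pos: [0.6315, -0.067, 0.4078]
tool_rot: [[-0.041, 0.999, -0.006], [0.999, 0.041, 0.006], [0.006, -0.006, -1.0]]
force: [0.3, 0.7, 0.1]
gripper_width: 0.0855
```

```bash
python3 -c "
from h import *
im=camera('side');cv2.imwrite('pics/s30.png',im[:,:,::-1])
im=camera('top');crop(im,220,200,170,130,4.7,'t30.png')
go([*W(.127,-.2015)[:2],.40],FY)
"
```

```text
t 40.15 p [ 0.6309 -0.0654  0.4082] yawy 0.045 q [-0.43  0.59  0.69  1.61 -0.41  1.1   0.41] F [-0.3  0.1  0.8] w 0.0856
shift [-0.476  0.606  0.075] turn [-0.011 -0.015 -0.06 ] calls 1
```

View pics/t30.png

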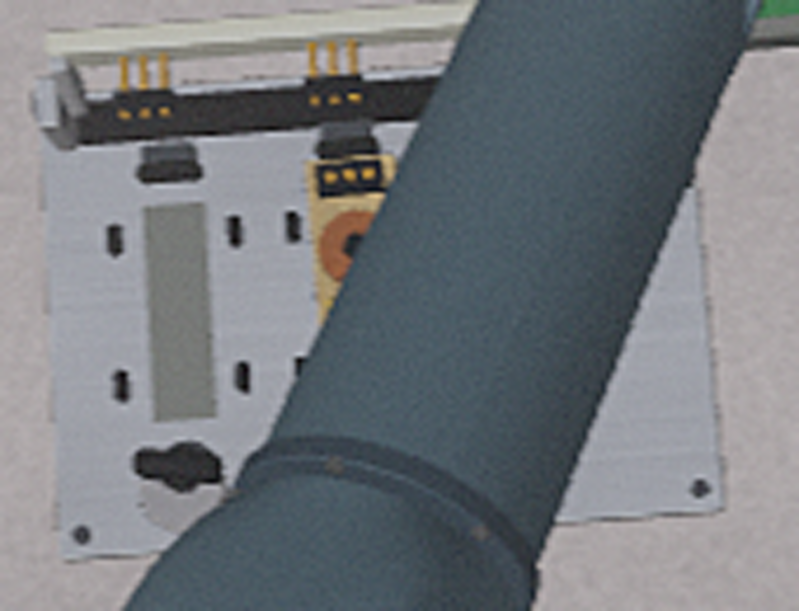

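>>> apply_moves(commands="-0.47 0.6 0 0 0 -0.06;-0.47 0.6 0 0 0 -0.06;-0.47 0.6 0 0 0 -0.06;-0.47 0.6 0.07 -0.01 -0.015 -0.06;-0.47 0.6 0.07 -0.01 -0.015 -0.06;-0.47 0.6 0.07 -0.01 -0.015 -0.06")

```text
t: 40.65
eef_pos: [0.6921, -0.1076, 0.3997]
tool_rot: [[-0.076, 0.997, -0.002], [0.997, 0.076, 0.002], [0.002, -0.002, -1.0]]
force: [-0.8, 0.2, 0.2]
gripper_width: 0.0855
```

```bash
python3 -c "
from h import *
im=camera('side');crop(im,280,120,170,160,3.7,'s31.png')
go([*W(.127,-.2015)[:2],.326],FY)
"
```

```text
t 40.70 p [ 0.6923 -0.1078  0.4003] yawy 0.076 q [-0.3   0.71  0.66  1.42 -0.45  1.17  0.49] F [-0.1 -0.5  0. ] w 0.0849
shift [-0.026  0.012  0.742] turn [-0.003 -0.004  0.002] calls 1
```

View pics/s31.png

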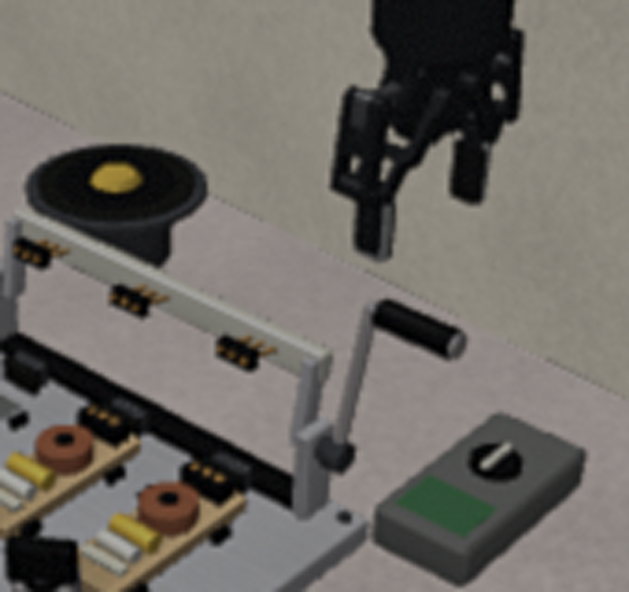

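>>> apply_moves(commands="-0.026 0.012 0.25 0 0 0;-0.026 0.012 0.5 0 0 0;-0.026 0.012 0.74 0 0 0;-0.026 0.012 0.74 0 0 0;-0.026 0.012 0.74 0 0 0")

```text
t: 41.12
eef_pos: [0.693, -0.1092, 0.3258]
tool_rot: [[-0.077, 0.997, -0.004], [0.997, 0.077, 0.002], [0.003, -0.003, -1.0]]
force: [0.2, -0.3, 0.9]
gripper_width: 0.0858
```

>>> apply_moves(commands="0 0 0 0 0 0;0 0 0 0 0 0;0 0 0 0 0 0;0 0 0 0 0 0;0 0 0 0 0 0;0 0 0 0 0 0;0 0 0 0 0 0;0 0 0 0 0 0;0 0 0 0 0 0", grip=1, newtons=35)

```text
t: 41.87
eef_pos: [0.6933, -0.1093, 0.3265]
tool_rot: [[-0.077, 0.997, -0.003], [0.997, 0.077, 0.002], [0.003, -0.002, -1.0]]
force: [-0.3, 0.4, 5.2]
gripper_width: 0.0188
```

```bash
python3 -c "
from h import *
s,p,R=st();f=FX(p);print(f);a0=np.arctan2(f[2]-.155-.075,.1-f[0])-.0898;print(a0)
for lo,hi in((a0,.95),(.95,0)):
    print(';'.join('0 %.2f %.2f 0 0 0'%((np.cos(lo+.09)-np.cos(a+.09))*1.004,-(np.sin(a+.09)-np.sin(lo+.09))*1.004) for a in np.linspace(lo,hi,13)[1:]))
"
```

```text
t 41.87 p [ 0.6933 -0.1093  0.3265] yawy 0.077 q [-0.28  0.79  0.62  1.47 -0.5   1.05  0.53] F [-0.3  0.4  5.2] w 0.0188
[ 0.12676467 -0.20055993  0.32650757]
1.7515295740593004
0 -0.07 -0.02 0 0 0;0 -0.13 -0.03 0 0 0;0 -0.20 -0.03 0 0 0;0 -0.26 -0.04 0 0 0;0 -0.33 -0.03 0 0 0;0 -0.40 -0.03 0 0 0;0 -0.46 -0.02 0 0 0;0 -0.53 -0.00 0 0 0;0 -0.59 0.02 0 0 0;0 -0.66 0.04 0 0 0;0 -0.72 0.07 0 0 0;0 -0.78 0.10 0 0 0
0 -0.07 0.04 0 0 0;0 -0.13 0.09 0 0 0;0 -0.19 0.14 0 0 0;0 -0.24 0.20 0 0 0;0 -0.29 0.26 0 0 0;0 -0.34 0.33 0 0 0;0 -0.38 0.40 0 0 0;0 -0.41 0.47 0 0 0;0 -0.44 0.54 0 0 0;0 -0.46 0.62 0 0 0;0 -0.48 0.70 0 0 0;0 -0.49 0.78 0 0 0
```

>>> apply_moves(commands="0 -0.07 -0.02 0 0 0;0 -0.13 -0.03 0 0 0;0 -0.20 -0.03 0 0 0;0 -0.26 -0.04 0 0 0;0 -0.33 -0.03 0 0 0;0 -0.40 -0.03 0 0 0;0 -0.46 -0.02 0 0 0;0 -0.53 0 0 0 0;0 -0.59 0.02 0 0 0;0 -0.66 0.04 0 0 0;0 -0.72 0.07 0 0 0;0 -0.78 0.10 0 0 0;0 -0.78 0.10 0 0 0")

```text
t: 42.95
eef_pos: [0.6149, -0.115, 0.3153]
tool_rot: [[-0.077, 0.997, -0.002], [0.997, 0.077, 0.002], [0.002, -0.002, -1.0]]
force: [7.4, -1.8, -17.8]
gripper_width: 0.0188
```

```bash
python3 -c "
from h import *
s,p,R=st();f=FX(p);print(f);lo=np.arctan2(f[2]-.155-.075,.1-f[0])-.0898;print(lo, np.hypot(f[2]-.23,.1-f[0]))
print(';'.join('0 %.2f %.2f 0 0 0'%((np.cos(lo+.09)-np.cos(a+.09))*1.004,-(np.sin(a+.09)-np.sin(lo+.09))*1.004) for a in np.linspace(lo,0.1,12)[1:]))
"
```

```text
t 42.95 p [ 0.6149 -0.115   0.3153] yawy 0.077 q [-0.31  0.68  0.63  1.7  -0.48  0.92  0.58] F [  7.4  -1.8 -17.8] w 0.0188
[ 0.04818428 -0.20039507  0.31526361]
0.9349255336653811 0.09977350110010443
0 -0.06 0.04 0 0 0;0 -0.12 0.09 0 0 0;0 -0.18 0.14 0 0 0;0 -0.23 0.20 0 0 0;0 -0.28 0.25 0 0 0;0 -0.32 0.32 0 0 0;0 -0.36 0.38 0 0 0;0 -0.40 0.45 0 0 0;0 -0.42 0.52 0 0 0;0 -0.45 0.59 0 0 0;0 -0.46 0.67 0 0 0
```

>>> apply_moves(commands="0 -0.05 0.06 0 0 0;0 -0.11 0.11 0 0 0;0 -0.17 0.16 0 0 0;0 -0.22 0.21 0 0 0;0 -0.27 0.26 0 0 0;0 -0.31 0.33 0 0 0;0 -0.35 0.39 0 0 0;0 -0.39 0.46 0 0 0;0 -0.42 0.53 0 0 0;0 -0.44 0.60 0 0 0;0 -0.46 0.68 0 0 0;0 -0.46 0.68 0 0 0")

```text
t: 43.95
eef_pos: [0.5691, -0.1185, 0.2459]
tool_rot: [[-0.077, 0.997, -0.001], [0.997, 0.077, 0.001], [0.001, -0.001, -1.0]]
force: [3.9, -1.5, -4.8]
gripper_width: 0.019
```

```bash
python3 -c "
from h import *
s,p,R=st();f=FX(p);print(f);lo=np.arctan2(f[2]-.155-.075,.1-f[0])-.0898;print(lo, np.hypot(f[2]-.23,.1-f[0]))
im=camera('side');crop(im,200,150,190,160,4,'s32.png')
"
```

```text
t 43.95 p [ 0.5691 -0.1185  0.2459] yawy 0.077 q [-0.28  0.71  0.56  1.85 -0.54  0.74  0.67] F [ 3.9 -1.5 -4.8] w 0.0190
[ 0.00222033 -0.20042381  0.24585404]
0.07094163221044943 0.09905662308956292
```

View pics/s32.png

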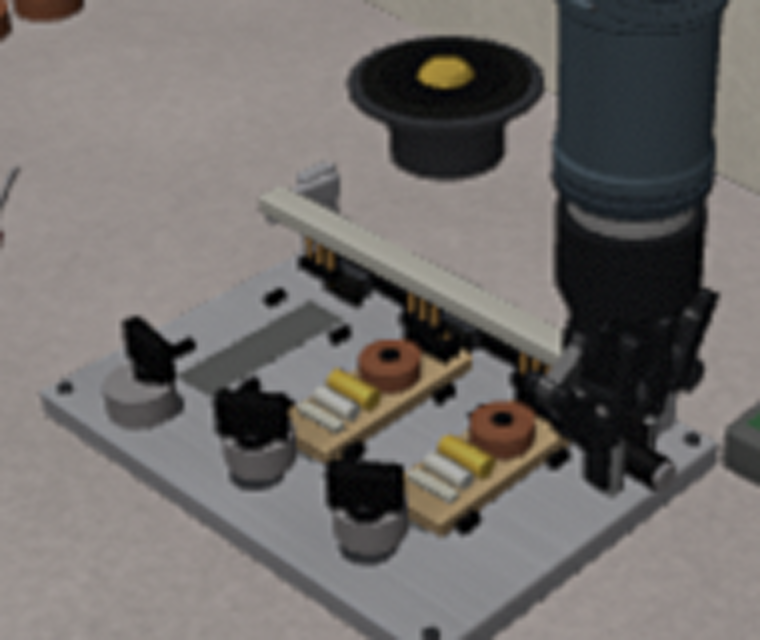

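>>> apply_moves(commands="0 0 0.02 0 0 0;0 0 0.04 0 0 0;0 0 0.06 0 0 0;0 0 0.075 0 0 0;0 0 0.075 0 0 0;0 0 0.075 0 0 0;0 0 0.075 0 0 0")

```text
t: 44.58
eef_pos: [0.5686, -0.1186, 0.2386]
tool_rot: [[-0.076, 0.997, -0.003], [0.997, 0.076, 0.001], [0.001, -0.003, -1.0]]
force: [-2.6, -0.7, 3.8]
gripper_width: 0.0187
```

```bash
python3 -c "
from h import *
s,p,R=st();f=FX(p);print(f);lo=np.arctan2(f[2]-.155-.075,.1-f[0])-.0898;print(lo, np.hypot(f[2]-.23,.1-f[0]))
"
```

```text
t 44.58 p [ 0.5686 -0.1186  0.2386] yawy 0.077 q [-0.27  0.72  0.56  1.85 -0.55  0.73  0.67] F [-2.6 -0.7  3.8] w 0.0187
[ 0.00174465 -0.20053377  0.23855664]
-0.0029334341192997215 0.09862722747736272
```

>>> apply_moves(commands="0 0 0.01 0 0 0;0 0 0.02 0 0 0;0 0 0.02 0 0 0;0 0 0.02 0 0 0")

```text
t: 44.92
eef_pos: [0.5686, -0.1189, 0.2381]
tool_rot: [[-0.076, 0.997, -0.002], [0.997, 0.076, 0.002], [0.003, -0.002, -1.0]]
force: [-7.2, 2.0, 19.3]
gripper_width: 0.0188
```

>>> apply_moves(commands="0 0 0 0 0 0;0 0 0 0 0 0;0 0 0 0 0 0;0 0 0 0 0 0;0 0 0 0 0 0;0 0 0 0 0 0;0 0 0 0 0 0;0 0 0 0 0 0", grip=-1)

```text
t: 45.58
eef_pos: [0.5686, -0.1188, 0.238]
tool_rot: [[-0.076, 0.997, -0.002], [0.997, 0.076, 0.002], [0.003, -0.002, -1.0]]
force: [-0.5, -0.1, 0.9]
gripper_width: 0.0855
```

>>> apply_moves(commands="0 0 -0.2 0 0 0;0 0 -0.5 0 0 0;0 0 -0.9 0 0 0;0 0 -0.9 0 0 0;0 0 -0.9 0 0 0")

```text
t: 46.0
eef_pos: [0.5697, -0.1194, 0.3302]
tool_rot: [[-0.076, 0.997, 0.002], [0.997, 0.076, 0.002], [0.002, 0.003, -1.0]]
force: [-0.0, -0.0, 0.4]
gripper_width: 0.0854
```

>>> apply_moves(commands="-0.3 0 -0.3 0 0 0;-0.6 0 -0.6 0 0 0;-0.9 0 -0.6 0 0 0;-0.9 0 -0.6 0 0 0;-0.9 0 -0.6 0 0 0")

```text
t: 46.42
eef_pos: [0.5756, -0.2114, 0.3894]
tool_rot: [[-0.072, 0.997, 0.001], [0.997, 0.072, 0.001], [0.001, 0.002, -1.0]]
force: [0.0, 0.8, -0.7]
gripper_width: 0.0854
```

```bash
python3 -c "
from h import *
st()
im=camera('side');cv2.imwrite('pics/s33f.png',im[:,:,::-1]);crop(im,200,150,190,160,4,'s33.png')
im=camera('top');cv2.imwrite('pics/t33f.png',im[:,:,::-1]);crop(im,220,200,170,130,4.7,'t33.png')
"
```

```text
t 46.42 p [ 0.5756 -0.2114  0.3894] yawy 0.072 q [-0.2   0.57  0.69  1.69 -0.42  1.03  0.7 ] F [ 0.   0.8 -0.7] w 0.0854
```

View pics/s33.png

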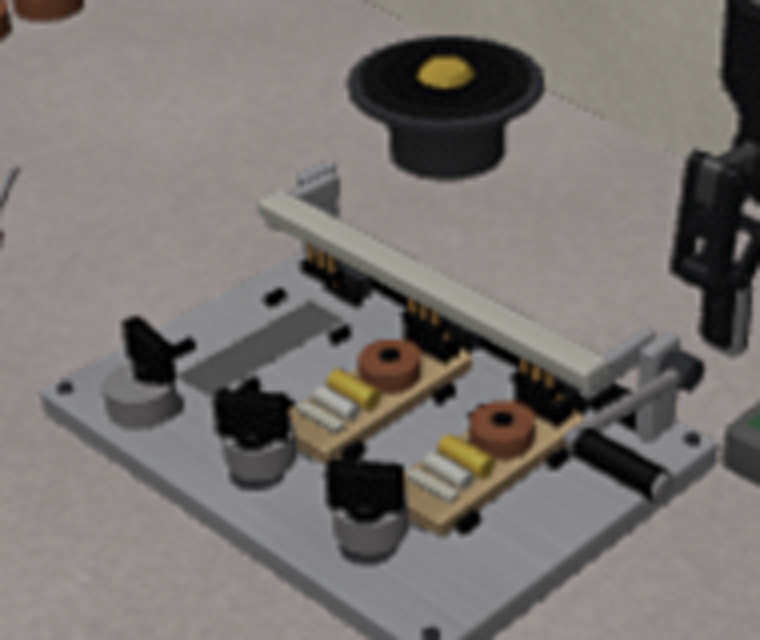

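View pics/t33f.png

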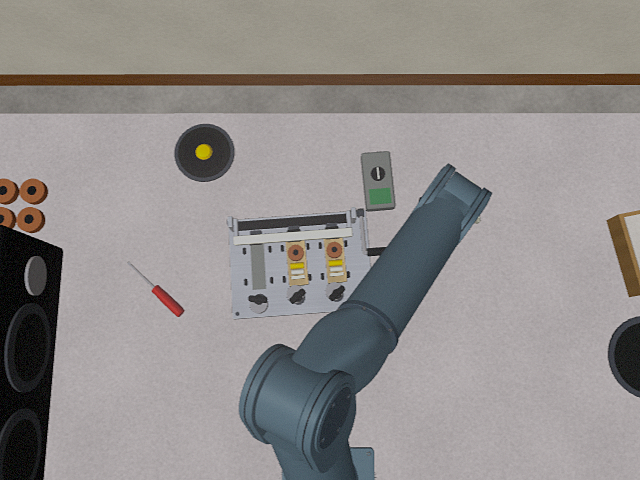

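View pics/t33.png

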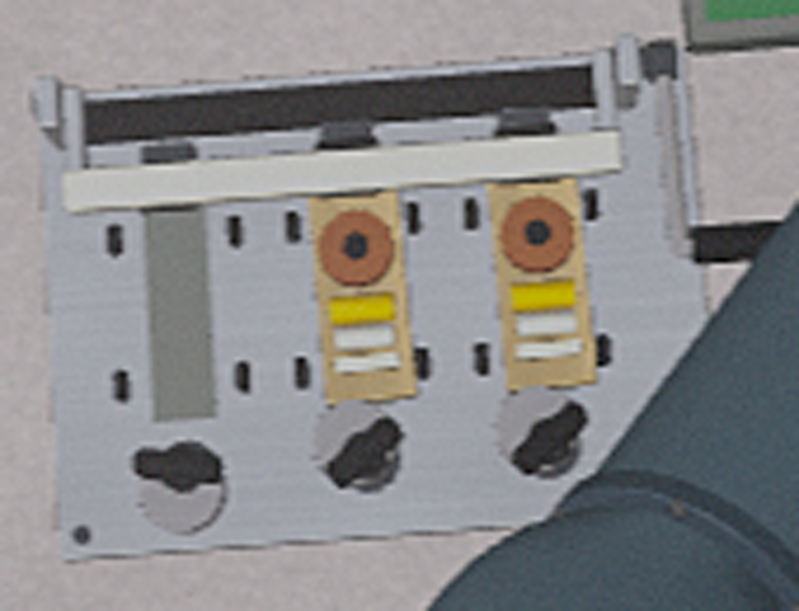

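```bash
python3 -c "
from h import *
im=cv2.imread('pics/t33f.png');hsv=cv2.cvtColor(im,cv2.COLOR_BGR2HSV)
m=cv2.inRange(hsv,(12,50,90),(32,255,255))
n,l,s,c=cv2.connectedComponentsWithStats(m)
for i in range(1,n):
    if s[i,4]>100 and 280<c[i][0]<360:
        ys,xs=np.where(l==i); P=np.array([FX(onz('top',x,y,.032))*1000 for x,y in zip(xs,ys)])
        fr=P[:,0].min(); print('front edge x',np.percentile(P[:,0],2).round(1),fr.round(1),'y',P[:,1].min().round(1),P[:,1].max().round(1))
print(proj('side',W(0,-.202,.084)))
"
```

```text
front edge x 445.7 439.9 y -445.5 263.0
front edge x -58.0 -60.2 y -122.6 -73.4
front edge x -57.9 -59.4 y -28.2 21.9
[353.79773893 265.0005724 ]
```

```bash
python3 -c "
from h import *
st();print(robot.sign_off());st()"
```

```text
t 46.52 p [ 0.5762 -0.2084  0.3885] yawy 0.077 q [-0.21  0.57  0.69  1.69 -0.42  1.03  0.7 ] F [ 0.4  0.6 -1.5] w 0.0852
the job is handed in; nothing more can be done
None
the job is handed in; nothing more can be done
```

The job is handed in after 46.5 s on the robot's clock. There were two crossovers on the bench. I swung the head up by its lever and laid one crossover in the middle nest and one in the right nest, terminals to the rear. I turned both eccentrics to about 2.5 rad and then brought the head down until it met its stop, with about 19 N at the lever.

What the last checks showed:
- **Clamping:** both boards' front edges lie about 60 mm in front of their nest points. That puts each centre about 5 mm behind its nest point, inside the 1 to 6 mm range.
- **Sideways position:** both boards sit about 3 mm to the right of their nests' middle lines, within the 4 mm play.
- **Head:** the lever grip is where it should be for fully down, within about a pixel. I inferred that the contacts press on the terminals from this, because the bar hides the terminal blocks.
- **Surroundings:** the meter and screwdriver look unmoved, and the third eccentric was never touched. The arm covered most of the mug in the last top picture, so I checked it only in earlier ones. The gripper is open and clear of everything.

No check failed. While I set down the second board the force briefly reached about 19 N, so I backed off 1 mm before letting go.

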